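# Load the firing box with relief tiles

## Task

Lift the cover off the firing box and lay it flat on the empty wooden board. Load every relief tile on the bench into the firing box, lying flat on the box floor side by side with the carved face up, so turn over any that lie carved face down; then put the cover back on the box so that it sits fully home and level; set the tiles in rather than dropping them, and leave the jars and the brass ring where they are.

Things in the scene. Friction and masses are not known exactly. Their poses are not given: they have to be found in the camera images.
- tile1: Fired clay relief tile 60 x 46 x 16 mm, 80 g; origin at its centre, x along the 60 mm side, y along the 46 mm side, z out of the carved face (raised border round a sunken brown-washed panel with a leaf sprig; the other face is plain). Lies flat on either face, z up or down; stands steadily on a 60 x 16 mm edge, 46 mm tall. May be absent (None).
- tile2: Fired clay relief tile 60 x 46 x 16 mm, 80 g; origin at its centre, x along the 60 mm side, y along the 46 mm side, z out of the carved face (raised border round a sunken brown-washed panel with a leaf sprig; the other face is plain). Lies flat on either face, z up or down; stands steadily on a 60 x 16 mm edge, 46 mm tall. May be absent (None).
- tile3: Fired clay relief tile 60 x 46 x 16 mm, 80 g; origin at its centre, x along the 60 mm side, y along the 46 mm side, z out of the carved face (raised border round a sunken brown-washed panel with a leaf sprig; the other face is plain). Lies flat on either face, z up or down; stands steadily on a 60 x 16 mm edge, 46 mm tall. May be absent (None).
- tile4: Fired clay relief tile 60 x 46 x 16 mm, 80 g; origin at its centre, x along the 60 mm side, y along the 46 mm side, z out of the carved face (raised border round a sunken brown-washed panel with a leaf sprig; the other face is plain). Lies flat on either face, z up or down; stands steadily on a 60 x 16 mm edge, 46 mm tall. May be absent (None).
- firing_box: Open fireclay box, fixed; place and yaw vary. Origin at the centre of its underside. Outside 136 mm along its x, 188 mm along its y, 34 mm high; walls 8 mm, floor 6 mm: inside 120 (x) by 172 (y), 28 mm deep, room for three tiles in a row along y with their 60 mm sides along x. Starts empty, with the cover on.
- cover: Loose box cover, 0.4 kg, starts seated on the box. Flange 142 (its x) by 194 (y) by 7 mm; below it a plug 112 x 164 x 5 mm that fits inside the box walls with 4 mm play, x along the box's x, either way round. Origin: centre of the flange's underside, 34 mm above the box's underside when seated. On top a bar grip 18 mm thick (x), 50 long (y), 7 to 33 mm above the origin.
- ware_board: Plain empty plywood board, fixed, 170 mm (its x) by 220 mm (y), 10 mm thick; origin at the centre of its underside; place and yaw vary. On it the cover's origin lies 5 mm above the board's top.
- glaze_jar: Bystander: small capped glaze jar, 42 mm across, 45 mm tall; origin at the centre of its underside.
- slip_jar: Bystander: capped glass jar, 48 mm across, 60 mm tall; origin at the centre of its underside.
- brass_ring: Bystander: flat brass ring, 40 mm across, 5 mm high; origin at the centre of its underside.
Things that resemble listed ones, but are neither listed nor needed, are in the scene too. Leave any orange look-alike of the tile1 alone.

How it is judged:
On the way, in this order (a step that is already met when the one before it is completed fails the run):
1. the cover lies flat on the wooden board (z of cover in the frame of ware_board between 0.012 and 0.019 m and horizontal distance between cover and ware_board below 0.06 m and angle between cover's own z axis and vertical below 0.05 rad and linear speed of cover below 0.02 m/s), for 0.2 s.
2. every tile lies flat on the floor of the open box, carved face up (x of tile1 in the frame of firing_box between -0.038 and 0.038 m and y of tile1 in the frame of firing_box between -0.068 and 0.068 m and z of tile1 in the frame of firing_box between 0.01 and 0.018 m and angle between each of tile1, tile2, tile3, tile4's own z axis and vertical below 0.1 rad and linear speed of each of tile1, tile2, tile3, tile4 below 0.03 m/s and x of tile2 in the frame of firing_box between -0.038 and 0.038 m and y of tile2 in the frame of firing_box between -0.068 and 0.068 m and z of tile2 in the frame of firing_box between 0.01 and 0.018 m and x of tile3 in the frame of firing_box between -0.038 and 0.038 m and y of tile3 in the frame of firing_box between -0.068 and 0.068 m and z of tile3 in the frame of firing_box between 0.01 and 0.018 m and x of tile4 in the frame of firing_box between -0.038 and 0.038 m and y of tile4 in the frame of firing_box between -0.068 and 0.068 m and z of tile4 in the frame of firing_box between 0.01 and 0.018 m and not (horizontal distance between cover and firing_box below 0.12 m)), for 0.2 s.
At the end, for the whole second after the job is handed in: Every tile present lies flat (within 0.1 rad) on the box floor, wholly inside, carved face up, and the cover is on the box: plug inside the walls, flange down on the rim within 2.2 mm, level within 0.03 rad; all at rest (x of tile1 in the frame of firing_box between -0.038 and 0.038 m and y of tile1 in the frame of firing_box between -0.068 and 0.068 m and z of tile1 in the frame of firing_box between 0.01 and 0.018 m and angle between each of tile1, tile2, tile3, tile4's own z axis and vertical below 0.1 rad and linear speed of each of tile1, tile2, tile3, tile4 below 0.03 m/s and x of tile2 in the frame of firing_box between -0.038 and 0.038 m and y of tile2 in the frame of firing_box between -0.068 and 0.068 m and z of tile2 in the frame of firing_box between 0.01 and 0.018 m and x of tile3 in the frame of firing_box between -0.038 and 0.038 m and y of tile3 in the frame of firing_box between -0.068 and 0.068 m and z of tile3 in the frame of firing_box between 0.01 and 0.018 m and x of tile4 in the frame of firing_box between -0.038 and 0.038 m and y of tile4 in the frame of firing_box between -0.068 and 0.068 m and z of tile4 in the frame of firing_box between 0.01 and 0.018 m and z of cover in the frame of firing_box between 0.031 and 0.0362 m and horizontal distance between cover and firing_box below 0.009 m and angle between cover's own z axis and vertical below 0.03 rad and linear speed of cover below 0.02 m/s); the robot touches nothing.
It fails at once if a jar or the brass ring is shoved more than 4 cm (distance of any of glaze_jar, slip_jar, brass_ring from where it was at the start of the episode above 0.04 m).
It fails at once if a jar is knocked over (angle between any of glaze_jar, slip_jar's own z axis and vertical above 0.6 rad).
It fails at once if a tile is let fall into the box from more than about 4 cm instead of being set in ((linear speed of tile1 above 0.75 m/s and contact force between the fingers and tile1 below 0.1 N and z of tile1 in the frame of firing_box above 0.024 m and horizontal distance between tile1 and firing_box below 0.09 m) or (linear speed of tile2 above 0.75 m/s and contact force between the fingers and tile2 below 0.1 N and z of tile2 in the frame of firing_box above 0.024 m and horizontal distance between tile2 and firing_box below 0.09 m) or (linear speed of tile3 above 0.75 m/s and contact force between the fingers and tile3 below 0.1 N and z of tile3 in the frame of firing_box above 0.024 m and horizontal distance between tile3 and firing_box below 0.09 m) or (linear speed of tile4 above 0.75 m/s and contact force between the fingers and tile4 below 0.1 N and z of tile4 in the frame of firing_box above 0.024 m and horizontal distance between tile4 and firing_box below 0.09 m)).
Of tile1, tile2, tile3, tile4 only 2 to 3 are there at a start; the rules pass over those that are not, and their reading is None.
At some moment in a run one of tile1, tile2, tile3, tile4, cover may be knocked a few centimetres aside while the robot is not near it.
It also fails if it takes over 210 s, if anything falls off the work surface, if the arm or the gripper's body presses on something with over 40 N, if the wrist force passes 120 N, or if a joint passes its speed limit or range.

## Robot

A 6-joint arm with a two-finger parallel gripper is mounted at the origin on the work surface. World frame = base frame: x ahead of the robot, y to its left, z up, the work surface at z = 0. Lengths are in m, angles in rad, forces in N, time in s.
With the tool pointing down it reaches from about 0.375 to 0.975 m from the base axis. Payload 3.8 kg.
Tool frame: the origin (TCP) lies where the fingers leave the gripper's body, on its centre line; the fingertips stand 73 mm ahead of it and the grasp point (between the pads) lies 54 mm ahead of it (nose_length is the distance from the TCP to the fingertips, in m); z points along the fingers, y is the line along which they close (so a half turn about z gives the same grasp; the last joint's range is limited). The gripper opens to 85 mm and grips with 20 to 120 N. Pads are 22 mm wide; open, the fingers measure 114 mm over their backs; the gripper's body (76 mm by 85 mm) begins 54 mm behind the grasp point. The pads swing forward as they close: fully open they stand 13 mm farther back than shut.
Start: joints at [1.19, 0.264, 1.604, -0, 1.274, -0.037], TCP at [0.228, 0.635, 0.304] pointing down, gripper open.
Joint ranges: [-2.63, 2.63], [-0.94, 2.18], [0.31, 2.57], [-1.31, 4.45], [0, 2.66], [-2.55, 2.55]. Speed limits (rad/s): [2.57, 2.57, 3.14, 3.14, 3.14, 3.14].

## Interface

Orientations are given as a rotation vector (axis times angle).
In Python, from workcell import read_state, read_camera, calibration, finish_job, look_for, cut_out, tip_of, nose_length gives the robot as it stands.
- The arm moves only by the tool step_arm, never from a script. Its argument "targets" is a list of rows, each a list of 3 entries, a list of its own where there are three numbers: the turn, a rotation vector about the tool's x, y, z in rad, then the shift along the tool's x, y, z in mm, then the finger opening in mm, from 0 to 85.4. In form: [[[ax, ay, az], [x, y, z], grip], ...]. A call has 1 to 5 rows; each row shifts and turns the commanded pose from where the row before left it, along the tool's axes as they then stand; what a row does not reach is not made up. A row lasts 1/12 s, in which the tool goes at most 41.7 mm and 7.16 degrees, less where a joint would pass 70% of its speed; a pose out of reach is approached as far as the arm can. A call with a gripper value outside its range is refused whole. The fingers move at their own pace and stop on an object; "grip_force" is the grip in N (left out, the last holds). Time passes only in rows, so rows that do not move let the fingers close. It gives the time, the measured TCP pose, the force, the opening and the grip force at its end, in the units of the state.
- read_state(): the state, without advancing time (a new reading comes with each control period).
- read_camera(name): name is "side" or "top"; returns the picture (400x640x3 uint8, red, green, blue); there is no depth.
- calibration(name): a dict with "camera_matrix" (3x3 intrinsics, pixels), "R" (3x3) and "t" (3): a world point X has camera coordinates R X + t. Camera axes: x right, y down, z forward; pixel columns grow to the right and rows downward; lengths in m; the calibration is good to about 2 mm. A picture is of the moment at which its call begins. calibration takes no time and is no camera call.
- finish_job(): hands the job in; it is judged then, once.
Trained networks look in the newest picture that a camera, given by its name, has taken for a name from the list of things; names that differ only in an ending like _2 or _b are one class to them, and where a whole thing is asked for, a point or a joint stands for the part that bears it (a point fixed in the world has none). Each returns a list of dicts, best first, with "score" (0 to 1); they miss things now and then, are a little off and sometimes report something else, mostly with a low value. They report only what shows in the picture. A call takes as long as a camera call. They do not tell look-alikes from the thing itself.
- look_for(camera, query): "extent" ([left, top, right, bottom] in pixels, round what is visible of it).
- cut_out(camera, query): "region" (400x640 bool, what is visible of it) and "extent" ([left, top, right, bottom] in pixels, round what is visible of it).
- tip_of(camera, query): "at" ([row, column] in pixels: a listed point, or the origin of a listed thing).
The state is a dict: "time": time; "q": joint angles; "joint_vel": joint speeds; "joint_torque": joint torques, N m; "tool_pos": TCP position; "tcp_rot": TCP orientation; "wrist_force": force on the tool from outside, world axes, zero at the start; "torque": the same for the moment, N m; "width": opening from 0.0 (shut) to 1.0 (fully open); "grip_force": force on a finger pad.
Only numpy, scipy, OpenCV 4.12 (cv2) and the standard library are available. Lean on these libraries where they do the work, as an engineer would, in place of code of your own. Each camera call takes 0.05 s, during which the arm holds its last target. There are 200 camera calls.

## Working session

There is one attempt and no reset: what is moved stays moved. The work goes in short steps, Python scripts to look and compute and a tool call to move; the robot and the scene stay as the last step left them, time stands still between calls to the robot, and variables do not carry over. Pictures are saved under pics/ and viewed, at most 14 in all, crops included, and the job is handed in when it is done.

Besides the shell and the picture viewer there is one more tool, called after "Request:" as name(argument=value, ...), one argument or row to a line, values as JSON. step_arm: Moves the arm, as the interface text tells. Its arguments: {"type":"object","properties":{"targets":{"type":"array","items":{"type":"array"}},"grip_force":{"type":"number"}},"required":["targets"]}

```bash
mkdir -p pics; ls
python3 - <<'E'
from workcell import *
import cv2,numpy as np
np.set_printoptions(precision=4,suppress=True)
print(read_state())
for c in ("top","side"):
    im=read_camera(c); cv2.imwrite(f"pics/{c}0.png",im[:,:,::-1])
    k=calibration(c); print(c,k)
    for q in("tile1","cover","firing_box","ware_board","glaze_jar","slip_jar","brass_ring"):
        print(q,[(round(d['score'],2),[int(v) for v in d['extent']]) for d in look_for(c,q)])
E
```

```text
pics
{'time': 0.0, 'q': array([ 1.1901,  0.2648,  1.6054,  0.    ,  1.2737, -0.0369]), 'joint_vel': array([ 0.0004,  0.0016,  0.0009,  0.0002, -0.0019,  0.0003]), 'joint_torque': array([  0.0002, -51.5082, -36.7323,  -0.0001,   0.0127,  -0.    ]), 'tool_pos': array([0.2273, 0.635 , 0.3026]), 'tcp_rot': array([-0.5373, -3.0948,  0.0035]), 'wrist_force': array([ 0.241 ,  0.6741, -0.2854]), 'torque': array([ 0.0429, -0.036 , -0.0472]), 'grip_force': 0.0, 'width': 1.0032363648300302}
top {'camera_matrix': array([[463.1852,   0.    , 316.1469],
       [  0.    , 463.1852, 192.3894],
       [  0.    ,   0.    ,   1.    ]]), 'R': array([[ 0.0448, -0.999 ,  0.0045],
       [-0.9746, -0.0447, -0.2193],
       [ 0.2193,  0.0055, -0.9756]]), 't': array([-0.0438,  0.6329,  0.8803])}
tile1 [(0.7, [340, 179, 365, 215]), (0.66, [245, 176, 275, 208]), (0.61, [388, 159, 416, 183])]
cover [(0.69, [407, 207, 508, 280])]
firing_box [(0.47, [408, 260, 411, 274])]
ware_board [(0.64, [108, 188, 221, 268])]
glaze_jar [(0.84, [361, 126, 382, 149])]
slip_jar [(0.89, [245, 112, 264, 140])]
brass_ring [(0.69, [310, 138, 328, 156])]
side {'camera_matrix': array([[412.1954,   0.    , 321.7982],
       [  0.    , 412.1954, 201.0216],
       [  0.    ,   0.    ,   1.    ]]), 'R': array([[-0.7289, -0.6846,  0.0106],
       [-0.3587,  0.3687, -0.8575],
       [ 0.5831, -0.6288, -0.5143]]), 't': array([0.4332, 0.2805, 0.6457])}
tile1 [(0.9, [322, 202, 346, 215]), (0.9, [256, 227, 287, 245]), (0.75, [330, 175, 358, 192])]
cover [(0.57, [370, 162, 450, 202])]
firing_box [(0.6, [367, 178, 446, 209])]
ware_board [(0.95, [142, 257, 295, 369])]
glaze_jar [(0.62, [298, 169, 312, 188])]
slip_jar [(0.88, [219, 198, 239, 222])]
brass_ring [(0.55, [273, 199, 290, 205])]
```

Run:
```python
import cv2
a=cv2.imread("pics/top0.png");b=cv2.imread("pics/side0.png")
cv2.imwrite("pics/t1.png",cv2.resize(a[100:300,100:520],(800,381),interpolation=cv2.INTER_CUBIC))
cv2.imwrite("pics/s1.png",cv2.resize(b[140:380,130:460],(800,582),interpolation=cv2.INTER_CUBIC))
```

```text
(no output)
```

View pics/t1.png

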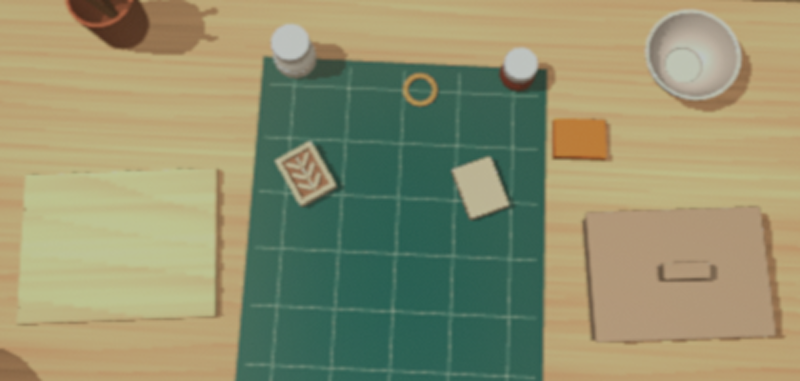

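View pics/s1.png

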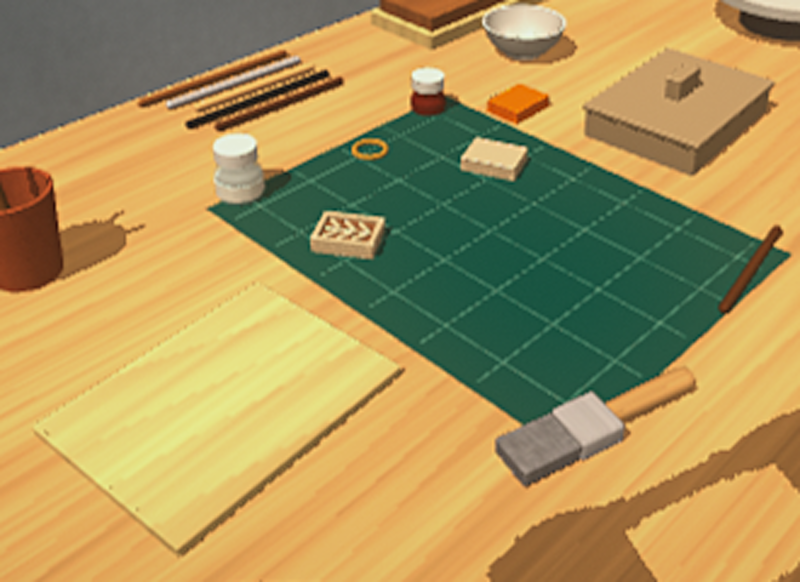

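The top view shows these candidates for a tile:
- (260,192): carved face up, clay.
- (352,198): plain face up, clay.
- (402,172): orange look-alike, to be left alone.

I choose the first two. The covered box is at (458,243) and the board at (164,228). Next I measure their poses from masks in both views.

```bash
cat > h.py <<'E'
from workcell import *
import cv2,numpy as np
from scipy.optimize import minimize
np.set_printoptions(precision=4,suppress=True)
# parts: (cx,cy,zlo,zhi,lx,ly) in object frame
P={"tile1":[(0,0,-.008,.008,.060,.046)],"ware_board":[(0,0,0,.010,.17,.22)],
 "cover":[(0,0,0,.007,.142,.194),(0,0,.007,.033,.018,.05)],
 "firing_box":[(0,0,0,.034,.136,.188)],
 "boxcover":[(0,0,0,.034,.136,.188),(0,0,.034,.041,.142,.194),(0,0,.041,.067,.018,.05)]}
def proj(c,X):
    k=calibration(c); Y=X@k["R"].T+k["t"]; u=Y@k["camera_matrix"].T
    return u[:,:2]/u[:,2:]
def sil(c,name,p,S=4):
    x,y,z,w=p; m=np.zeros((400*S//2,640*S//2),np.uint8); R=np.array([[np.cos(w),-np.sin(w)],[np.sin(w),np.cos(w)]])
    for cx,cy,a,b,lx,ly in P[name]:
        q=np.array([[cx+i*lx/2,cy+j*ly/2,k] for i in(-1,1) for j in(-1,1) for k in(a,b)])
        q=np.c_[q[:,:2]@R.T+[x,y],q[:,2]+z]
        u=proj(c,q)*S/2+S/4-.5
        cv2.fillConvexPoly(m,np.round(cv2.convexHull(u.astype(np.float32))*16).astype(np.int32),1,shift=4)
    return m>0
def iou(masks,name,p):
    r=0
    for c,m in masks.items():
        s=sil(c,name,p); r+=(s&m).sum()/(s|m).sum()
    return r/len(masks)
def fit(masks,name,p0,fixz=None):
    M={c:cv2.resize(m.astype(np.uint8),None,fx=2,fy=2,interpolation=cv2.INTER_LINEAR)>0 for c,m in masks.items()}
    f=(lambda v:1-iou(M,name,v)) if fixz is None else (lambda v:1-iou(M,name,[v[0],v[1],fixz,v[2]]))
    best=None
    for w in np.arange(0,np.pi,np.pi/6):
        v0=np.array([*p0[:3],w]) if fixz is None else np.array([p0[0],p0[1],w])
        n=len(v0); d=np.array([.01,.01,.006,.2]) if n==4 else np.array([.01,.01,.2])
        r=minimize(f,v0,method="Nelder-Mead",options=dict(initial_simplex=np.vstack([v0,v0+np.diag(d)]),maxfev=160,xatol=1e-4,fatol=1e-5))
        if best is None or r.fun<best.fun: best=r
    v=best.x; return (v if len(v)==4 else np.array([v[0],v[1],fixz,v[2]])),1-best.fun
def ray(c,uv,z):
    k=calibration(c); d=k["R"].T@np.linalg.solve(k["camera_matrix"],[*uv,1]); o=-k["R"].T@k["t"]
    return o+d*(z-o[2])/d[2]
def tri(uv):  # {cam:uv}
    A=np.zeros((3,3));b=np.zeros(3)
    for c,p in uv.items():
        k=calibration(c); d=k["R"].T@np.linalg.solve(k["camera_matrix"],[*p,1]); d/=np.linalg.norm(d); o=-k["R"].T@k["t"]
        Q=np.eye(3)-np.outer(d,d);A+=Q;b+=Q@o
    return np.linalg.solve(A,b)
def masks(q):  # all candidates
    out={}
    for c in("top","side"): out[c]=cut_out(c,q)
    return out
def cen(m): ys,xs=np.nonzero(m); return np.array([xs.mean(),ys.mean()])
E
python3 - <<'E'
from h import *
for c in("top","side"): cv2.imwrite(f"pics/{c}1.png",read_camera(c)[:,:,::-1])
for q,z in(("tile1",.008),("ware_board",.0),("cover",.034)):
    M=masks(q)
    for d in M["top"]:
        t0=ray("top",cen(d["region"]),z+.005)
        if not M["side"]: continue
        e=min(M["side"],key=lambda e:np.linalg.norm(ray("side",cen(e["region"]),z+.005)-t0))
        mm={"top":d["region"],"side":e["region"]}
        print(q,d["score"],cen(d["region"]),cen(e["region"]),d["region"].sum(),e["region"].sum(),"tri",tri({c:cen(m) for c,m in mm.items()}))
        t0[2]=z
        for n in([q,"boxcover"] if q=="cover" else [q]):
            p0=t0.copy(); 
            if n=="boxcover":p0[2]=0
            print("  ",n,*fit(mm,n,p0),"fixz",*fit(mm,n,p0,p0[2]))
for c in("top","side"):
    print([ (round(d['score'],2),d['at']) for d in tip_of(c,"cover")],[ (round(d['score'],2),d['at']) for d in tip_of(c,"firing_box")],[ (round(d['score'],2),d['at']) for d in tip_of(c,"ware_board")])
for n,z in(("glaze_jar",.045),("slip_jar",.06),("brass_ring",.005)):
  for c in("top","side"):
    print(n,c,[ray(c,d['at'][::-1],0) for d in tip_of(c,n)[:1]])
E
```

```text
tile1 0.92 [260.6731 191.1459] [272.6763 236.9196] 569 485 tri [0.647  0.108  0.0058]
   tile1 [0.6473 0.108  0.0063 0.5732] 0.9191103718199609 fixz [0.6463 0.1086 0.008  0.5632] 0.9116524272879913
tile1 0.84 [403.53   172.2899] [343.     182.9211] 583 266 tri [ 0.7041 -0.2064  0.0043]Traceback (most recent call last):
  File "<stdin>", line 15, in <module>
  File "h.py", line 33, in fit
    r=minimize(f,v0,method="Nelder-Mead",options=dict(initial_simplex=np.vstack([v0,v0+np.diag(d)]),maxfev=160,xatol=1e-4,fatol=1e-5))
    res = _minimize_neldermead(fun, x0, args, callback, bounds=bounds,
                               **options)
    fxr = func(xr)
    fx = function(np.copy(x), *(wrapper_args + args))
  File "h.py", line 28, in <lambda>
    f=(lambda v:1-iou(M,name,v)) if fixz is None else (lambda v:1-iou(M,name,[v[0],v[1],fixz,v[2]]))
                  ~~~^^^^^^^^^^
  File "h.py", line 24, in iou
    s=sil(c,name,p); r+=(s&m).sum()/(s|m).sum()
  File "h.py", line 18, in sil
    u=proj(c,q)*S/2+S/4-.5
      ~~~~^^^^^
  File "h.py", line 11, in proj
    k=calibration(c); Y=X@k["R"].T+k["t"]; u=Y@k["camera_matrix"].T
ValueError: time passes only in moves, steps and waits
```

```bash
python3 - <<'E'
s=open('h.py').read()
s=s.replace("np.set_print","_cal=calibration\nK={c:_cal(c) for c in('top','side')}\ncalibration=lambda c:K[c]\nnp.set_print",1)
s=s.replace("maxfev=160","maxfev=110")
open('h.py','w').write(s)
E
python3 - <<'E'
from h import *
for c in("top","side"): cv2.imwrite(f"pics/{c}1.png",read_camera(c)[:,:,::-1])
res={}
A={q:masks(q) for q in("tile1","ware_board","cover")}
for c in("top","side"):
    print([ (round(d['score'],2),d['at']) for d in tip_of(c,"cover")],[ (round(d['score'],2),d['at']) for d in tip_of(c,"ware_board")])
for n in("glaze_jar","slip_jar","brass_ring"):
  print(n,[ray(c,d['at'][::-1],0) for c in("top","side") for d in tip_of(c,n)[:1]])
for q,z in(("tile1",.008),("ware_board",.0),("cover",.034)):
    M=A[q]
    for d in M["top"]:
        t0=ray("top",cen(d["region"]),z+.005)
        if not M["side"]: continue
        e=min(M["side"],key=lambda e:np.linalg.norm(ray("side",cen(e["region"]),z+.005)-t0))
        mm={"top":d["region"],"side":e["region"]}
        print(q,d["score"],cen(d["region"]),cen(e["region"]),d["region"].sum(),e["region"].sum(),"tri",tri({c:cen(m) for c,m in mm.items()}))
        t0[2]=z
        for n in([q,"boxcover"] if q=="cover" else [q]):
            p0=t0.copy(); 
            if n=="boxcover":p0[2]=0
            print("  ",n,*fit(mm,n,p0),"fixz",*fit(mm,n,p0,p0[2]))
E
```

```text
[(0.62, [242.3, 453.7])] [(0.84, [231.3, 160.9])]
[] [(0.93, [306.4, 219.4])]
glaze_jar [array([ 0.7869, -0.1373,  0.    ]), array([ 0.7812, -0.1342,  0.    ])]
slip_jar [array([0.7757, 0.1297, 0.    ])]
brass_ring [array([ 0.7614, -0.0254,  0.    ]), array([ 0.7477, -0.0055,  0.    ])]
tile1 0.82 [351.6291 198.5556] [333.5673 205.7335] 612 349 tri [ 0.6389 -0.0927  0.0055]
   tile1 [ 0.6387 -0.0928  0.0064  0.4037] 0.924508363667049 fixz [ 0.6376 -0.0921  0.008   0.3745] 0.9192116393976004
tile1 0.75 [260.8027 191.0086] [273.139  236.8952] 583 439 tri [0.6469 0.1073 0.0057]
   tile1 [0.6463 0.1066 0.0062 0.585 ] 0.9031562929629282 fixz [0.6455 0.107  0.008  0.5991] 0.8983906370704955
tile1 0.73 [403.4135 172.9483] [342.8172 182.9892] 561 279 tri [ 0.7032 -0.2056  0.0046]
   tile1 [ 0.7027 -0.2051  0.0061  1.6189] 0.8971509505910552 fixz [ 0.7009 -0.204   0.008   1.618 ] 0.8807261379326858
ware_board 0.87 [162.2385 228.9497] [218.4045 310.3559] 8125 8514 tri [ 0.5567  0.3196 -0.0084]
   ware_board [ 0.5552  0.313  -0.0016  3.2264] 0.9774498181020588 fixz [0.5549 0.3133 0.     0.0773] 0.9744460790090378
cover 0.83 [456.4807 243.7478] [410.0457 179.9687] 6368 1727 tri [ 0.5483 -0.3115  0.0318]
   cover [ 0.5475 -0.3117  0.0317  3.2258] 0.9419562869044124 fixz [ 0.547 -0.311  0.034  0.079] 0.9395531515322011
   boxcover [ 0.5476 -0.3111 -0.0005  0.0846] 0.8035323943855404 fixz [ 0.5473 -0.3134  0.      3.2252] 0.8043580608294297
```

The poses are plausible. The cover origin is at 34 mm, the tiles at about 6–8 mm and the board at 0. Now a planner that gives the turn and shift in the tool's axes.

```bash
cat >> h.py <<'E'
from scipy.spatial.transform import Rotation as Ro
def plan(g,phi,tilt=0,off=.054):
    """grasp point g, world direction phi of tool y, tilt about tool y; turn first, then shift (after-turn tool axes)"""
    s=read_state(); Rc=Ro.from_rotvec(s["tcp_rot"]); q1=np.arctan2(g[1],g[0])
    c=[phi+k*np.pi for k in(-2,-1,0,1,2)]; phi=min(c,key=lambda f:abs(q1-f)) if tilt==0 else phi
    y=np.array([np.cos(phi),np.sin(phi),0]); x=np.array([-np.sin(phi),np.cos(phi),0])
    Rt=Ro.from_matrix(np.c_[x,y,[0,0,-1]])*Ro.from_rotvec([0,tilt,0])
    p=np.array(g)-off*Rt.as_matrix()[:,2]
    t=(Rc.inv()*Rt).as_rotvec(); d=Rt.inv().apply(p-s["tool_pos"])*1000
    print("turn",t,"n",np.ceil(np.linalg.norm(t)/.12),"| shift mm",d.round(1),"n",np.ceil(np.linalg.norm(d)/40),"| q6 est",q1-phi)
    return t,d
E
python3 - <<'E'
from h import *
try: print("nose",nose_length())
except Exception as e: print(nose_length,e)
plan([.547,-.311,.20],.08)
plan([.547,-.311,.063],.08)
E
```

```text
0.0726 'float' object is not callable
turn [-0.     0.     1.147] n 10.0 | shift mm [-969.   242.8   49.9] n 26.0 | q6 est -0.5969777754409931
turn [-0.     0.     1.147] n 10.0 | shift mm [-969.   242.8  186.9] n 26.0 | q6 est -0.5969777754409931
```

Request:
step_arm(
  targets=[
    [[0,0,0.115],[0,0,0],85],
    [[0,0,0.115],[0,0,0],85],
    [[0,0,0.115],[0,0,0],85],
    [[0,0,0.115],[0,0,0],85],
    [[0,0,0.115],[0,0,0],85],
  ],
  grip_force=40,
)

```text
time: 2.32
tool_pos: [0.2275, 0.6355, 0.3039]
tcp_rot: [-1.401, -2.812, 0.0]
wrist_force: [0.2, 0.3, 0.0]
width: 0.998
grip_force: 0.0
```

Request:
step_arm(
  targets=[
    [[0,0,0.115],[0,0,0],85],
    [[0,0,0.115],[0,0,0],85],
    [[0,0,0.115],[0,0,0],85],
    [[0,0,0.115],[0,0,0],85],
    [[0,0,0.112],[0,0,0],85],
  ],
)

```text
time: 2.73
tool_pos: [0.2275, 0.6355, 0.3039]
tcp_rot: [2.137, 2.302, -0.0]
wrist_force: [0.5, 0.6, -0.2]
width: 0.997
grip_force: 0.0
```

Request:
step_arm(
  targets=[
    [[0,0,0],[-36,9,2],85],
    [[0,0,0],[-36,9,2],85],
    [[0,0,0],[-36,9,2],85],
    [[0,0,0],[-36,9,2],85],
    [[0,0,0],[-36,9,2],85],
  ],
)

```text
time: 3.15
tool_pos: [0.2869, 0.4581, 0.2938]
tcp_rot: [2.13, 2.309, 0.0]
wrist_force: [0.0, -0.8, 0.5]
width: 0.998
grip_force: 0.0
```

Request:
step_arm(
  targets=[
    [[0,0,0],[-36,9,2],85],
    [[0,0,0],[-36,9,2],85],
    [[0,0,0],[-36,9,2],85],
    [[0,0,0],[-36,9,2],85],
    [[0,0,0],[-36,9,2],85],
  ],
)

```text
time: 3.57
tool_pos: [0.3461, 0.2822, 0.2841]
tcp_rot: [2.13, 2.309, 0.001]
wrist_force: [0.6, -0.0, -0.0]
width: 0.994
grip_force: 0.0
```

Request:
step_arm(
  targets=[
    [[0,0,0],[-36,9,2],85],
    [[0,0,0],[-36,9,2],85],
    [[0,0,0],[-36,9,2],85],
    [[0,0,0],[-36,9,2],85],
    [[0,0,0],[-36,9,2],85],
  ],
)

```text
time: 3.98
tool_pos: [0.4054, 0.1063, 0.2743]
tcp_rot: [2.13, 2.308, 0.002]
wrist_force: [0.6, 0.3, 0.5]
width: 0.996
grip_force: 0.0
```

Request:
step_arm(
  targets=[
    [[0,0,0],[-36,9,2],85],
    [[0,0,0],[-36,9,2],85],
    [[0,0,0],[-36,9,2],85],
    [[0,0,0],[-36,9,2],85],
    [[0,0,0],[-36,9,2],85],
  ],
)

```text
time: 4.4
tool_pos: [0.4647, -0.0698, 0.2642]
tcp_rot: [2.131, 2.307, 0.001]
wrist_force: [0.9, 0.0, -0.2]
width: 0.996
grip_force: 0.0
```

Request:
step_arm(
  targets=[
    [[0,0,0],[-36,9,2],85],
    [[0,0,0],[-36,9,2],85],
    [[0,0,0],[-36,9,2],85],
    [[0,0,0],[-36,9,2],85],
    [[0,0,0],[-36,9,2],85],
  ],
)

```text
time: 4.82
tool_pos: [0.524, -0.2457, 0.254]
tcp_rot: [2.131, 2.308, 0.0]
wrist_force: [0.2, -0.2, -0.4]
width: 0.995
grip_force: 0.0
```

Run:
```python
from h import *
s=read_state();print(s["time"],s["tool_pos"],s["q"],s["width"])
plan([.547,-.311,.20],.08)
```

```text
4.8167 [ 0.524  -0.2457  0.254 ] [-0.4815  0.1198  1.869   0.0001  1.1524 -0.5611] 0.9947042803048708
turn [ 0.0005  0.0002 -0.0005] n 1.0 | shift mm [-67.   17.7  -0. ] n 2.0 | q6 est -0.5969777754409931
```

Request:
step_arm(
  targets=[
    [[0,0,0],[-34,9,0],60],
    [[0,0,0],[-33,9,0],60],
    [[0,0,0],[0,0,35],60],
    [[0,0,0],[0,0,35],60],
    [[0,0,0],[0,0,30],60],
  ],
)

```text
time: 5.23
tool_pos: [0.5471, -0.3101, 0.1526]
tcp_rot: [2.132, 2.306, 0.0]
wrist_force: [-0.5, 0.5, -0.7]
width: 0.702
grip_force: 0.0
```

Run:
```python
from h import *
im={c:read_camera(c) for c in("top","side")}
a=im["side"][120:240,330:480]; b=im["top"][150:300,380:540]
cv2.imwrite("pics/c2.png",np.hstack([cv2.resize(a,(400,320)),cv2.resize(b,(400,320))])[:,:,::-1])
s=read_state();print(s["tool_pos"],s["wrist_force"],s["width"])
plan([.547,-.311,.063],.08)
```

```text
[ 0.5431 -0.307   0.1474] [-1.1443  0.1131 -0.7377] 0.7023460454227797
turn [-0.01   -0.0074 -0.0006] n 1.0 | shift mm [-4.3  3.6 30.4] n 1.0 | q6 est -0.5969777754409931
```

View pics/c2.png

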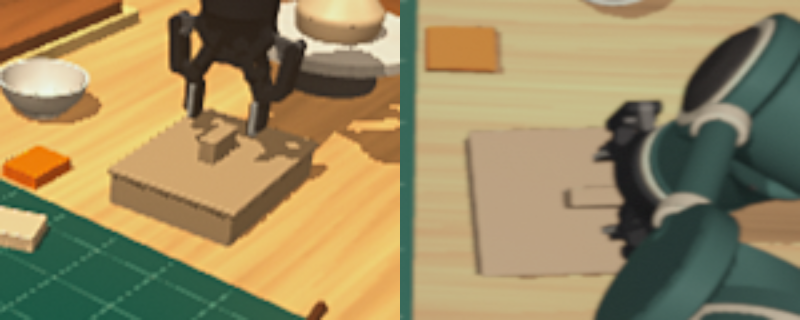

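Request:
step_arm(
  targets=[
    [[0,0,0],[0,0,0],60],
    [[0,0,0],[0,0,0],60],
  ],
)

```text
time: 5.5
tool_pos: [0.5482, -0.3095, 0.156]
tcp_rot: [2.129, 2.307, 0.001]
wrist_force: [0.5, -0.1, 0.0]
width: 0.703
grip_force: 0.0
```

Run:
```python
from h import *
for c in("top","side"):
    U=proj(c,np.array([[.547,-.311,.067]])); print(c,U, [(d['score'],d['at']) for d in tip_of(c,"cover")[:1]])
plan([.547,-.311,.063],.08)
```

```text
top [[460.9432 241.5427]] [(0.78, [241.6, 456.3])]
side [[412.6648 168.8388]] [(0.87, [181.7, 405.7])]
turn [0.0043 0.0032 0.0003] n 1.0 | shift mm [-1.  -1.9 40.1] n 2.0 | q6 est -0.5969777754409931
```

Request:
step_arm(
  targets=[
    [[0,0,0],[0,-1,20],60],
    [[0,0,0],[0,0,12],60],
    [[0,0,0],[0,0,6],60],
    [[0,0,0],[0,0,0],5],
    [[0,0,0],[0,0,0],5],
  ],
)

```text
time: 6.02
tool_pos: [0.546, -0.3089, 0.1159]
tcp_rot: [-2.13, -2.308, 0.0]
wrist_force: [0.0, -0.4, 0.2]
width: 0.428
grip_force: 0.0
```

Request:
step_arm(
  targets=[
    [[0,0,0],[0,0,0],5],
    [[0,0,0],[0,0,0],5],
    [[0,0,0],[0,0,0],5],
    [[0,0,0],[0,0,0],5],
    [[0,0,0],[0,0,0],5],
  ],
  grip_force=60,
)

```text
time: 6.43
tool_pos: [0.5468, -0.3094, 0.1171]
tcp_rot: [2.129, 2.307, 0.001]
wrist_force: [0.6, 0.6, 4.4]
width: 0.195
grip_force: 61.8
```

Request:
step_arm(
  targets=[
    [[0,0,0],[0,0,-8],5],
    [[0,0,0],[0,0,-12],5],
    [[0,0,0],[0,0,-20],5],
    [[0,0,0],[0,0,-20],5],
    [[0,0,0],[0,0,-20],5],
  ],
)

```text
time: 6.85
tool_pos: [0.5451, -0.3086, 0.196]
tcp_rot: [-2.129, -2.307, 0.001]
wrist_force: [0.2, -0.2, -4.6]
width: 0.195
grip_force: 60.3
```

Request:
step_arm(
  targets=[
    [[0,0,0],[20,2,0],5],
    [[0,0,0],[30,3,0],5],
    [[0,0,0],[30,3,0],5],
    [[0,0,0],[30,3,0],5],
    [[0,0,0],[30,3,0],5],
  ],
)

```text
time: 7.27
tool_pos: [0.5478, -0.1671, 0.1957]
tcp_rot: [-2.131, -2.307, 0.001]
wrist_force: [0.8, -0.3, -3.6]
width: 0.196
grip_force: 60.5
```

Request:
step_arm(
  targets=[
    [[0,0,0],[30,3,0],5],
    [[0,0,0],[30,3,0],5],
    [[0,0,0],[30,3,0],5],
    [[0,0,0],[30,3,0],5],
    [[0,0,0],[30,3,0],5],
  ],
)

```text
time: 7.68
tool_pos: [0.5508, -0.0163, 0.1958]
tcp_rot: [-2.13, -2.308, 0.001]
wrist_force: [0.6, 0.8, -4.4]
width: 0.193
grip_force: 60.5
```

Request:
step_arm(
  targets=[
    [[0,0,0],[30,3,0],5],
    [[0,0,0],[30,3,0],5],
    [[0,0,0],[30,3,0],5],
    [[0,0,0],[30,3,0],5],
    [[0,0,0],[30,3,0],5],
  ],
)

```text
time: 8.1
tool_pos: [0.5538, 0.1343, 0.1958]
tcp_rot: [-2.13, -2.308, 0.002]
wrist_force: [1.1, 0.2, -4.2]
width: 0.197
grip_force: 60.5
```

Request:
step_arm(
  targets=[
    [[0,0,0],[30,3,0],5],
    [[0,0,0],[30,3,0],5],
    [[0,0,0],[30,3,0],5],
    [[0,0,0],[30,3,0],5],
    [[0,0,0],[20,0,0],5],
  ],
)

```text
time: 8.52
tool_pos: [0.555, 0.276, 0.1959]
tcp_rot: [-2.129, -2.309, -0.0]
wrist_force: [0.6, -0.1, -3.2]
width: 0.194
grip_force: 60.5
```

Run:
```python
from h import *
s=read_state();print(s["time"],s["tool_pos"],s["wrist_force"],s["width"])
plan([.555,.313,.044],.08)
im=read_camera("top"); read_camera("side")
m=cut_out("top","firing_box"); n=cut_out("side","firing_box")
print([(d['score'],d['extent']) for d in m],[(d['score'],d['extent']) for d in n])
mm={}
if m:mm["top"]=m[0]["region"]
if n:mm["side"]=n[0]["region"]
print(fit(mm,"firing_box",[.547,-.311,0],0.))
print(fit(mm,"firing_box",[.547,-.311,0]))
```

```text
8.5167 [0.555  0.276  0.1959] [ 0.6238 -0.0583 -3.2237] 0.19442487407905978
turn [-0.0004 -0.0007  0.001 ] n 1.0 | shift mm [36.9  3.  97.9] n 3.0 | q6 est 0.43350085593760485
[(0.89, [405.6, 208.7, 502.3, 275.3])] [(0.69, [368.1, 163.9, 445.7, 209.4]), (0.27, [299.8, 169.1, 312.8, 190.1])]
(array([ 0.5475, -0.3092,  0.    ,  0.0794]), np.float64(0.9572666304624948))
(array([ 0.5485, -0.3107, -0.0024,  0.0768]), np.float64(0.9632381102169714))
```

Request:
step_arm(
  targets=[
    [[0,0,0],[37,3,0],5],
    [[0,0,0],[0,0,30],5],
    [[0,0,0],[0,0,30],5],
    [[0,0,0],[0,0,20],5],
    [[0,0,0],[0,0,10],5],
  ],
)

```text
time: 9.13
tool_pos: [0.5531, 0.3082, 0.102]
tcp_rot: [-2.13, -2.306, 0.011]
wrist_force: [-0.1, -1.1, -5.2]
width: 0.194
grip_force: 60.3
```

Request:
step_arm(
  targets=[
    [[0,0,0],[0,0,3],5],
    [[0,0,0],[0,0,2],5],
    [[0,0,0],[0,0,2],5],
    [[0,0,0],[0,0,1],5],
    [[0,0,0],[0,0,0],5],
  ],
)

```text
time: 9.55
tool_pos: [0.5565, 0.3109, 0.0994]
tcp_rot: [2.13, 2.308, 0.004]
wrist_force: [0.7, -0.6, -4.3]
width: 0.196
grip_force: 60.3
```

Request:
step_arm(
  targets=[
    [[0,0,0],[0,0,1],5],
    [[0,0,0],[0,0,1],5],
    [[0,0,0],[0,0,0],5],
  ],
)

```text
time: 9.8
tool_pos: [0.5565, 0.3111, 0.0981]
tcp_rot: [2.13, 2.308, 0.003]
wrist_force: [-1.5, -1.2, 4.5]
width: 0.196
grip_force: 61.7
```

Request:
step_arm(
  targets=[
    [[0,0,0],[0,0,0],50],
    [[0,0,0],[0,0,0],50],
    [[0,0,0],[0,0,0],50],
    [[0,0,0],[0,0,0],50],
    [[0,0,0],[0,0,-15],50],
  ],
)

```text
time: 10.22
tool_pos: [0.5535, 0.3097, 0.1079]
tcp_rot: [-2.129, -2.307, 0.009]
wrist_force: [-0.2, -0.6, -0.6]
width: 0.579
grip_force: 0.0
```

Request:
step_arm(
  targets=[
    [[0,0,0],[0,0,-30],80],
    [[0,0,0],[0,0,-30],80],
    [[0,0,0],[0,0,-35],80],
    [[0,0,0],[0,0,-35],80],
    [[0,0,0],[0,0,0],80],
  ],
)

```text
time: 10.63
tool_pos: [0.5594, 0.3127, 0.2503]
tcp_rot: [2.127, 2.305, 0.022]
wrist_force: [2.2, -0.1, 1.5]
width: 0.936
grip_force: 0.0
```

```bash
cat > look.py <<'E'
from h import *
def tiles(show=True):
    for c in("top","side"): read_camera(c)
    M=masks("tile1"); out=[]
    for d in M["top"]:
        if not M["side"]: continue
        t0=ray("top",cen(d["region"]),.01)
        if abs(t0[0]-.702)<.03 and abs(t0[1]+.205)<.03: continue
        e=min(M["side"],key=lambda e:np.linalg.norm(ray("side",cen(e["region"]),.01)-t0))
        mm={"top":d["region"],"side":e["region"]}
        print("tile",round(d["score"],2),*fit(mm,"tile1",[*t0[:2],.008],.008),"tri",tri({c:cen(m) for c,m in mm.items()}))
E
python3 - <<'E'
from look import *
s=read_state();print(s["time"],s["tool_pos"],s["q"],s["wrist_force"],s["width"])
tiles()
m=cut_out("top","cover");n=cut_out("side","cover")
if m and n: print("cover",m[0]["score"],*fit({"top":m[0]["region"],"side":n[0]["region"]},"cover",[.556,.311,.015]))
E
```

```text
10.6333 [0.5594 0.3127 0.2503] [0.4709 0.2301 1.7469 0.0001 1.15   0.3908] [ 2.2038 -0.1138  1.5295] 0.9360921564541558
tile 0.94 [ 0.6378 -0.094   0.008   0.3576] 0.453125 tri [ 0.6174 -0.0917  0.0826]
tile 0.74 [0.6453 0.1073 0.008  3.7291] 0.8837239719577272 tri [0.647  0.1076 0.0048]
tile 0.44 [0.7951 0.1325 0.008  0.3589] 0.41960537363560035 tri [ 0.7476  0.1    -0.0195]
cover 0.72 [0.5578 0.3096 0.0123 0.0813] 0.9384287582432091
```

Run:
```python
from h import *
plan([.646,.107,.103],.575,off=.0666)
plan([.646,.107,.003],.575,off=.0666)
```

```text
turn [-0.004   0.0006 -0.495 ] n 5.0 | shift mm [-220.3  -33.6   68.9] n 6.0 | q6 est -0.41085559038734687
turn [-0.004   0.0006 -0.495 ] n 5.0 | shift mm [-220.3  -33.6  168.9] n 7.0 | q6 est -0.41085559038734687
```

Request:
step_arm(
  targets=[
    [[0,0,-0.1],[0,0,0],78],
    [[0,0,-0.1],[0,0,0],78],
    [[0,0,-0.1],[0,0,0],78],
    [[0,0,-0.1],[0,0,0],78],
    [[0,0,-0.095],[0,0,0],78],
  ],
)

```text
time: 11.35
tool_pos: [0.5546, 0.3102, 0.2385]
tcp_rot: [-1.493, -2.762, 0.005]
wrist_force: [-0.5, -0.4, 0.8]
width: 0.915
grip_force: 0.0
```

Request:
step_arm(
  targets=[
    [[0,0,0],[-36,-6,8],78],
    [[0,0,0],[-36,-6,8],78],
    [[0,0,0],[-36,-6,8],78],
    [[0,0,0],[-36,-6,8],78],
    [[0,0,0],[-36,-6,8],78],
  ],
)

```text
time: 11.77
tool_pos: [0.6276, 0.1417, 0.1983]
tcp_rot: [-1.498, -2.758, 0.003]
wrist_force: [0.6, -0.1, 0.3]
width: 0.915
grip_force: 0.0
```

Request:
step_arm(
  targets=[
    [[0,0,0],[-30,-3,25],78],
    [[0,0,0],[-10,-1,20],78],
    [[0,0,0],[0,0,20],78],
    [[0,0,0],[0,0,10],78],
    [[0,0,0],[0,0,0],78],
  ],
)

```text
time: 12.18
tool_pos: [0.6434, 0.1069, 0.1207]
tcp_rot: [-1.498, -2.753, 0.008]
wrist_force: [0.0, 0.0, -0.5]
width: 0.913
grip_force: 0.0
```

Run:
```python
from look import *
plan([.646,.107,.003],.575,off=.0666)
b=read_camera("side")[150:300,200:350]; a=read_camera("top")[130:260,200:330]
cv2.imwrite("pics/a3.png",np.hstack([cv2.resize(b,(400,400)),cv2.resize(a,(400,400))])[:,:,::-1])
tiles()
```

```text
turn [-0.0082 -0.0041 -0.0006] n 1.0 | shift mm [-1.4  2.3 51.1] n 2.0 | q6 est -0.41085559038734687
tile 0.97 [ 0.6392 -0.0925  0.008   0.3893] 0.9204162231055464 tri [ 0.6394 -0.093   0.0065]
```

View pics/a3.png

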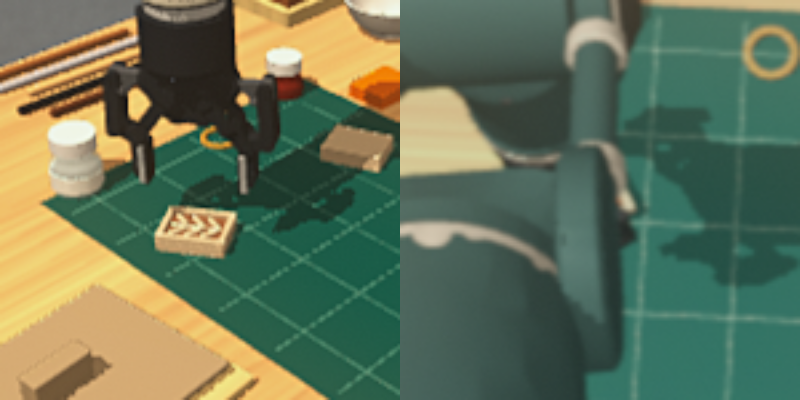

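The close crop shows the carved tile at side-view pixel (273,236), with the open fingers above its two ends. I descend and grip.

Request:
step_arm(
  targets=[
    [[0,0,0],[-1,1,20],78],
    [[0,0,0],[0,0,15],78],
    [[0,0,0],[0,0,10],78],
    [[0,0,0],[0,0,4],78],
    [[0,0,0],[0,0,0],78],
  ],
)

```text
time: 12.9
tool_pos: [0.6466, 0.1072, 0.075]
tcp_rot: [-1.499, -2.758, 0.003]
wrist_force: [-0.2, 0.9, -0.7]
width: 0.913
grip_force: 0.0
```

Request:
step_arm(
  targets=[
    [[0,0,0],[0,0,0],50],
    [[0,0,0],[0,0,0],50],
    [[0,0,0],[0,0,0],50],
    [[0,0,0],[0,0,0],50],
    [[0,0,0],[0,0,0],50],
  ],
  grip_force=40,
)

```text
time: 13.32
tool_pos: [0.6487, 0.1073, 0.0778]
tcp_rot: [1.5, 2.759, 0.002]
wrist_force: [0.7, 0.7, 1.9]
width: 0.681
grip_force: 43.5
```

Request:
step_arm(
  targets=[
    [[0,0,0],[0,0,-6],50],
    [[0,0,0],[0,0,-12],50],
    [[0,0,0],[0,0,-25],50],
    [[0,0,0],[0,0,-30],50],
    [[0,0,0],[0,0,-20],50],
  ],
)

```text
time: 13.73
tool_pos: [0.6488, 0.1074, 0.1733]
tcp_rot: [1.499, 2.758, 0.002]
wrist_force: [1.7, 0.2, -0.6]
width: 0.681
grip_force: 43.3
```

Run:
```python
from look import *
plan([.5475-.0036,-.309+.045,.09],.079,off=.0666)
tiles()
```

```text
turn [0.0026 0.0005 0.496 ] n 5.0 | shift mm [-361.9 -133.9   16.7] n 10.0 | q6 est -0.5308860563876955
tile 0.57 [ 0.6384 -0.0921  0.008   3.5564] 0.9095423396421473 tri [ 0.6396 -0.0931  0.0057]
```

Request:
step_arm(
  targets=[
    [[0,0,0.1],[0,0,0],50],
    [[0,0,0.1],[0,0,0],50],
    [[0,0,0.1],[0,0,0],50],
    [[0,0,0.1],[0,0,0],50],
    [[0,0,0.096],[0,0,0],50],
  ],
)

```text
time: 14.35
tool_pos: [0.6464, 0.1071, 0.1674]
tcp_rot: [-2.136, -2.3, 0.005]
wrist_force: [-1.5, 0.0, -1.0]
width: 0.685
grip_force: 43.2
```

Request:
step_arm(
  targets=[
    [[0,0,0],[-34,-13,0],50],
    [[0,0,0],[-34,-13,0],50],
    [[0,0,0],[-34,-13,0],50],
    [[0,0,0],[-34,-13,0],50],
    [[0,0,0],[-34,-13,0],50],
  ],
)

```text
time: 14.77
tool_pos: [0.5944, -0.0684, 0.1676]
tcp_rot: [-2.129, -2.306, 0.004]
wrist_force: [-0.2, -0.1, -0.8]
width: 0.687
grip_force: 43.3
```

Request:
step_arm(
  targets=[
    [[0,0,0],[-34,-13,0],50],
    [[0,0,0],[-34,-13,0],50],
    [[0,0,0],[-34,-13,0],50],
    [[0,0,0],[-34,-13,0],50],
    [[0,0,0],[-34,-13,0],50],
  ],
)

```text
time: 15.18
tool_pos: [0.5431, -0.2428, 0.1677]
tcp_rot: [-2.129, -2.305, 0.002]
wrist_force: [0.4, -0.5, -1.6]
width: 0.685
grip_force: 43.3
```

Request:
step_arm(
  targets=[
    [[0,0,0],[-22,-4,0],50],
    [[0,0,0],[0,0,10],50],
    [[0,0,0],[0,0,10],50],
    [[0,0,0],[0,0,0],50],
    [[0,0,0],[0,0,0],50],
  ],
)

```text
time: 15.6
tool_pos: [0.5416, -0.2623, 0.1473]
tcp_rot: [-2.127, -2.305, 0.002]
wrist_force: [0.1, 0.3, -0.5]
width: 0.682
grip_force: 43.3
```

Run:
```python
from h import *
s=read_state();print(s["tool_pos"],s["width"],s["grip_force"])
plan([.5475-.0036,-.309+.045,.0838-.0666],.079,off=.0666)
b=read_camera("side")[120:220,350:480]; a=read_camera("top")[180:310,380:530]
cv2.imwrite("pics/b4.png",np.hstack([cv2.resize(b,(400,308)),cv2.resize(a,(355,308))])[:,:,::-1])
```

```text
[ 0.5416 -0.2623  0.1473] 0.681863069959177 43.25811266899109
turn [-0.0043 -0.0032  0.0009] n 1.0 | shift mm [-1.9  2.2 63.5] n 2.0 | q6 est -0.5308860563876955
```

View pics/b4.png

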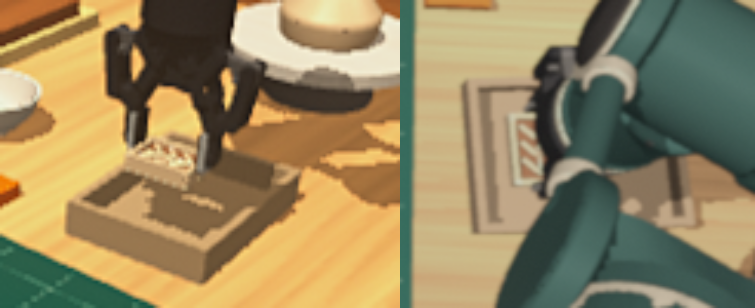

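Request:
step_arm(
  targets=[
    [[0,0,0],[-2,2,20],50],
    [[0,0,0],[0,0,20],50],
    [[0,0,0],[0,0,15],50],
    [[0,0,0],[0,0,5],50],
    [[0,0,0],[0,0,0],50],
  ],
)

```text
time: 16.12
tool_pos: [0.5445, -0.2646, 0.0885]
tcp_rot: [-2.128, -2.307, 0.001]
wrist_force: [-1.3, 0.3, -1.1]
width: 0.682
grip_force: 43.3
```

Request:
step_arm(
  targets=[
    [[0,0,0],[0,0,1],50],
    [[0,0,0],[0,0,1],50],
    [[0,0,0],[0,0,1],50],
    [[0,0,0],[0,0,0],50],
    [[0,0,0],[0,0,0],50],
  ],
)

```text
time: 16.53
tool_pos: [0.5455, -0.2662, 0.0876]
tcp_rot: [2.131, 2.307, 0.0]
wrist_force: [-0.4, 0.7, -0.9]
width: 0.683
grip_force: 43.3
```

Request:
step_arm(
  targets=[
    [[0,0,0],[0,0,1],50],
    [[0,0,0],[0,0,1],50],
    [[0,0,0],[0,0,0],50],
    [[0,0,0],[0,0,0],50],
  ],
)

```text
time: 16.87
tool_pos: [0.545, -0.266, 0.0848]
tcp_rot: [-2.132, -2.307, 0.0]
wrist_force: [-0.6, -0.1, -1.2]
width: 0.684
grip_force: 43.3
```

Request:
step_arm(
  targets=[
    [[0,0,0],[0,0,1],50],
    [[0,0,0],[0,0,1],50],
    [[0,0,0],[0,0,0],50],
    [[0,0,0],[0,0,0],50],
  ],
)

```text
time: 17.2
tool_pos: [0.5453, -0.2661, 0.0837]
tcp_rot: [2.132, 2.307, -0.0]
wrist_force: [-1.9, 0.8, 3.8]
width: 0.684
grip_force: 43.9
```

Request:
step_arm(
  targets=[
    [[0,0,0],[0,0,0],72],
    [[0,0,0],[0,0,0],72],
    [[0,0,0],[0,0,0],72],
    [[0,0,0],[0,0,-3],72],
    [[0,0,0],[0,0,-15],72],
  ],
)

```text
time: 17.62
tool_pos: [0.5432, -0.265, 0.0983]
tcp_rot: [-2.128, -2.303, 0.002]
wrist_force: [-0.7, 0.5, 0.7]
width: 0.843
grip_force: 0.0
```

Request:
step_arm(
  targets=[
    [[0,0,0],[0,0,-30],72],
    [[0,0,0],[0,0,-35],72],
    [[0,0,0],[0,0,-35],72],
    [[0,0,0],[0,0,0],78],
    [[0,0,0],[0,0,0],78],
  ],
)

```text
time: 18.03
tool_pos: [0.5471, -0.267, 0.2046]
tcp_rot: [2.127, 2.302, 0.003]
wrist_force: [0.5, -0.7, -0.1]
width: 0.913
grip_force: 0.0
```

Run:
```python
from look import *
plan([.6385,-.0925,.12],.385,tilt=-.785,off=.0666)
tiles()
```

```text
turn [-0.115  -0.774  -0.2921] n 7.0 | shift mm [149.9 150.3 -96.8] n 6.0 | q6 est -0.5288698709838184
tile 0.76 [ 0.6375 -0.0925  0.008   0.3875] 0.9066849683247389 tri [ 0.6389 -0.0932  0.0056]
tile 0.76 [ 0.5457 -0.267   0.008   3.2226] 0.7326935114020661 tri [ 0.5425 -0.2644  0.0193]
tile 0.6 [0.5404 0.3055 0.008  0.    ] 0.0 tri [0.4636 0.1971 0.2324]
```

Request:
step_arm(
  targets=[
    [[-0.0164,-0.1106,-0.0417],[0,0,0],78],
    [[-0.0164,-0.1106,-0.0417],[0,0,0],78],
    [[-0.0164,-0.1106,-0.0417],[0,0,0],78],
    [[-0.0164,-0.1106,-0.0417],[0,0,0],78],
    [[-0.0164,-0.1106,-0.0417],[0,0,0],78],
  ],
)

```text
time: 18.65
tool_pos: [0.5448, -0.2655, 0.1996]
tcp_rot: [1.574, 2.126, -0.43]
wrist_force: [-0.4, -1.2, -0.7]
width: 0.913
grip_force: 0.0
```

Request:
step_arm(
  targets=[
    [[-0.0164,-0.1106,-0.0417],[0,0,0],78],
    [[-0.0164,-0.1106,-0.0417],[0,0,0],78],
    [[0,0,0],[22,22,-14],78],
    [[0,0,0],[22,22,-14],78],
    [[0,0,0],[22,22,-14],78],
  ],
)

```text
time: 19.07
tool_pos: [0.5764, -0.1699, 0.1834]
tcp_rot: [1.389, 2.039, -0.556]
wrist_force: [0.8, -0.9, -0.3]
width: 0.914
grip_force: 0.0
```

Request:
step_arm(
  targets=[
    [[0,0,0],[22,22,-14],78],
    [[0,0,0],[22,22,-14],78],
    [[0,0,0],[22,22,-14],78],
    [[0,0,0],[10,10,-7],78],
    [[0,0,0],[0,0,0],78],
  ],
)

```text
time: 19.48
tool_pos: [0.6169, -0.0571, 0.1668]
tcp_rot: [1.384, 2.041, -0.552]
wrist_force: [-0.7, 0.0, 0.1]
width: 0.916
grip_force: 0.0
```

Run:
```python
from look import *
s=read_state();print(s["tool_pos"],s["q"])
h=np.array([-np.sin(.387),np.cos(.387)])
g=np.array([.638,-.0925])-.004*h
plan([*g,.040],.387,tilt=-.785,off=.0666)
plan([*g,.010],.387,tilt=-.785,off=.0666)
```

```text
[ 0.6169 -0.0571  0.1668] [ 0.1674  0.2732  2.0239 -0.9747  0.9413  0.4304]
turn [-0.0103 -0.033  -0.0033] n 1.0 | shift mm [58.   6.2 54.7] n 2.0 | q6 est -0.536314657097954
turn [-0.0103 -0.033  -0.0033] n 1.0 | shift mm [79.2  6.2 76. ] n 3.0 | q6 est -0.536314657097954
```

Request:
step_arm(
  targets=[
    [[-0.01,-0.033,-0.003],[0,0,0],78],
    [[0,0,0],[20,2,19],78],
    [[0,0,0],[20,2,19],78],
    [[0,0,0],[18,2,17],78],
    [[0,0,0],[0,0,0],78],
  ],
)

```text
time: 19.9
tool_pos: [0.6167, -0.0575, 0.0827]
tcp_rot: [1.362, 2.02, -0.572]
wrist_force: [-1.3, 0.4, -0.5]
width: 0.912
grip_force: 0.0
```

Run:
```python
from look import *
s=read_state();print(s["tool_pos"],s["q"])
b=read_camera("side")[120:270,270:420]; a=read_camera("top")[130:260,290:420]
cv2.imwrite("pics/f5.png",np.hstack([cv2.resize(b,(400,400)),cv2.resize(a,(400,400))])[:,:,::-1])
h=np.array([-np.sin(.387),np.cos(.387)])
g=np.array([.638,-.0925])-.004*h
plan([*g,.010],.387,tilt=-.785,off=.0666)
tiles()
```

```text
[ 0.6167 -0.0575  0.0827] [ 0.1776  0.4148  2.0512 -1.1182  0.8784  0.6363]
turn [-0.0062  0.0016 -0.0019] n 1.0 | shift mm [24.2  3.9 19.1] n 1.0 | q6 est -0.536314657097954
tile 0.94 [ 0.6388 -0.0922  0.008   3.5137] 0.8730945729431911 tri [ 0.6409 -0.0945  0.0053]
tile 0.64 [ 0.5187 -0.2946  0.008   0.0475] 0.7701568599861088 tri [ 0.5205 -0.2906  0.0143]
```

View pics/f5.png

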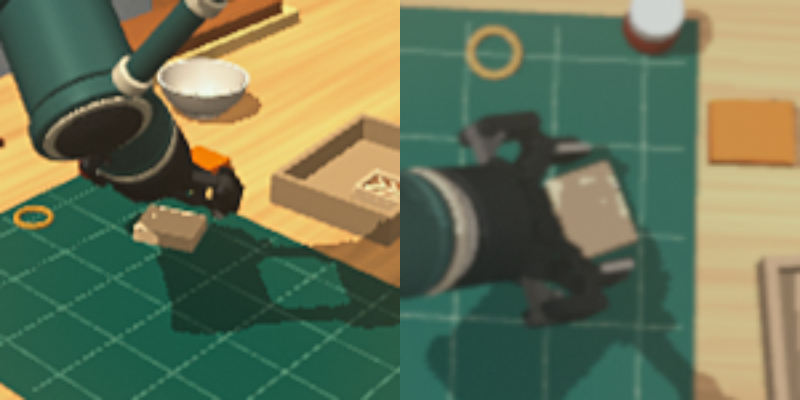

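The top crop shows the fingers on both 46 mm ends of tile B at top pixel (353,199). The side crop shows tile A in the box, apparently knocked a little. I descend and grip.

Request:
step_arm(
  targets=[
    [[0,0,0],[12,2,10],78],
    [[0,0,0],[8,1,6],78],
    [[0,0,0],[3,0,2],78],
    [[0,0,0],[0,0,0],78],
    [[0,0,0],[0,0,0],50],
  ],
)

```text
time: 20.62
tool_pos: [0.6228, -0.052, 0.0607]
tcp_rot: [1.361, 2.012, -0.563]
wrist_force: [0.6, -0.6, 0.8]
width: 0.795
grip_force: 0.0
```

Request:
step_arm(
  targets=[
    [[0,0,0],[0,0,0],50],
    [[0,0,0],[0,0,0],50],
    [[0,0,0],[0,0,0],50],
    [[0,0,0],[0,0,0],50],
    [[0,0,0],[0,0,0],50],
  ],
)

```text
time: 21.03
tool_pos: [0.6235, -0.0519, 0.0613]
tcp_rot: [1.361, 2.011, -0.562]
wrist_force: [-0.2, 1.8, 4.7]
width: 0.686
grip_force: 43.3
```

Run:
```python
from look import *
s=read_state();print(s)
h=np.array([-np.sin(.387),np.cos(.387)])
g=np.array([.638,-.0925])-.004*h
plan([*g,.010],.387,tilt=-.785,off=.0666)
R=Ro.from_rotvec(s["tcp_rot"]).as_matrix(); print("tile in tool",R.T@(np.array([.638,-.0925,.008])-s["tool_pos"]))
```

```text
{'time': 21.0333, 'q': array([ 0.1859,  0.4605,  2.0413, -1.1531,  0.8633,  0.6971]), 'joint_vel': array([-0.0001,  0.0013,  0.0006, -0.0024,  0.0011,  0.002 ]), 'joint_torque': array([ -1.318 , -46.3324, -22.4209,  -1.9744,   2.1001,   0.0273]), 'tool_pos': array([ 0.6235, -0.0519,  0.0613]), 'tcp_rot': array([ 1.3612,  2.011 , -0.5615]), 'wrist_force': array([-0.2459,  1.7922,  4.6567]), 'torque': array([ 0.1173,  0.0885, -0.0621]), 'grip_force': 43.26289415359497, 'width': 0.686116448779718}
turn [-0.0009  0.0028 -0.0059] n 1.0 | shift mm [ 3.  -1.9  3. ] n 1.0 | q6 est -0.536314657097954
tile in tool [ 0.0074 -0.0019  0.0682]
```

Request:
step_arm(
  targets=[
    [[0,0,0],[-3,0,-3],50],
    [[0,0,0],[-9,0,-9],50],
    [[0,0,0],[-20,0,-20],50],
    [[0,0,0],[-20,0,-20],50],
    [[0,0,0],[-12,0,-12],50],
  ],
  grip_force=60,
)

```text
time: 21.45
tool_pos: [0.6231, -0.052, 0.1533]
tcp_rot: [1.362, 2.011, -0.561]
wrist_force: [0.8, -0.3, -0.2]
width: 0.676
grip_force: 64.1
```

Request:
step_arm(
  targets=[
    [[0,0.112,0],[0,0,0],50],
    [[0,0.112,0],[0,0,0],50],
    [[0,0.112,0],[0,0,0],50],
    [[0,0.112,0],[0,0,0],50],
    [[0,0.112,0],[0,0,0],50],
  ],
)

```text
time: 21.87
tool_pos: [0.6227, -0.0515, 0.1518]
tcp_rot: [1.652, 2.445, -0.178]
wrist_force: [-0.4, -0.7, -1.3]
width: 0.678
grip_force: 64.0
```

Request:
step_arm(
  targets=[
    [[0,0.112,0],[0,0,0],50],
    [[0,0.112,0],[0,0,0],50],
    [[0,0.112,0],[0,0,0],50],
    [[0,0.112,0],[0,0,0],50],
    [[0,0.112,0],[0,0,0],50],
  ],
)

```text
time: 22.28
tool_pos: [0.6228, -0.0523, 0.1518]
tcp_rot: [-1.596, -2.363, -0.278]
wrist_force: [-0.1, -0.6, -0.8]
width: 0.677
grip_force: 64.0
```

Request:
step_arm(
  targets=[
    [[0,0.112,0],[0,0,0],50],
    [[0,0.112,0],[0,0,0],50],
    [[0,0.112,0],[0,0,0],50],
    [[0,0.112,0],[0,0,0],50],
    [[0,0,0],[0,0,0],50],
  ],
)

```text
time: 22.7
tool_pos: [0.6217, -0.054, 0.1474]
tcp_rot: [-1.365, -2.011, -0.564]
wrist_force: [-0.0, -0.8, -2.3]
width: 0.675
grip_force: 64.2
```

```bash
cat >> h.py <<'E'
def place(c,target,phi,tilt):
    """held point c (tool frame) to world target"""
    s=read_state(); Rc=Ro.from_rotvec(s["tcp_rot"])
    y=np.array([np.cos(phi),np.sin(phi),0]); x=np.array([-np.sin(phi),np.cos(phi),0])
    Rt=Ro.from_matrix(np.c_[x,y,[0,0,-1]])*Ro.from_rotvec([0,tilt,0])
    p=np.array(target)-Rt.apply(c); t=(Rc.inv()*Rt).as_rotvec(); d=Rt.inv().apply(p-s["tool_pos"])*1000
    print("turn",t,"shift",d.round(1),"up in tool",Rt.inv().apply([0,0,1]),"q",s["q"],"w",s["width"],"pos",s["tool_pos"])
E
python3 - <<'E'
from look import *
place([.0074,-.0019,.0682],[.63,-.09,.028],.387,.785)
b=read_camera("side")[120:270,270:420]; a=read_camera("top")[130:260,290:420]
cv2.imwrite("pics/f6.png",np.hstack([cv2.resize(b,(400,400)),cv2.resize(a,(400,400))])[:,:,::-1])
E
```

```text
turn [ 0.0043 -0.0018 -0.007 ] shift [-117.6   -4.    -9.6] up in tool [ 0.7068  0.     -0.7074] q [-0.3602  0.5765  1.6346  0.5501  1.5322 -0.9345] w 0.6745702998552899 pos [ 0.6217 -0.054   0.1474]
```

View pics/f6.png

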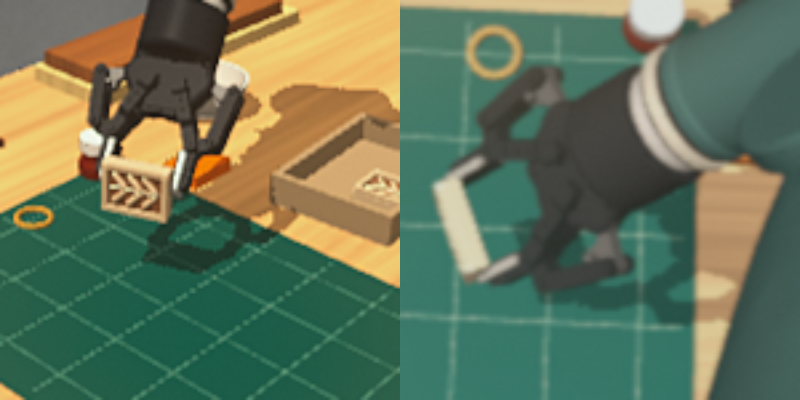

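Tile B is held upright at side pixel (322,190), with the carved face toward +y. Next I turn it to yaw 0.08 and stand it on its edge.

Run:
```python
from look import *
place([.0074,-.0019,.0682],[.60,-.03,.035],.08,.785)
```

```text
turn [-0.2119  0.005   0.2133] shift [-70.9 -18.3  29.9] up in tool [ 0.7068 -0.     -0.7074] q [-0.357   0.5714  1.6358  0.5479  1.5287 -0.9327] w 0.6769559412491943 pos [ 0.6221 -0.0527  0.1493]
```

Request:
step_arm(
  targets=[
    [[-0.0706,0.0017,0.0711],[0,0,0],50],
    [[-0.0706,0.0017,0.0711],[0,0,0],50],
    [[-0.0706,0.0017,0.0711],[0,0,0],50],
    [[0,0,0],[-25,-6,11],50],
    [[0,0,0],[-25,-6,11],50],
  ],
)

```text
time: 23.22
tool_pos: [0.6133, -0.0723, 0.1029]
tcp_rot: [-1.678, -1.83, -0.7]
wrist_force: [-0.3, -0.7, -1.5]
width: 0.675
grip_force: 64.2
```

Request:
step_arm(
  targets=[
    [[0,0,0],[-21,-6,8],50],
    [[0,0,0],[0,0,0],50],
    [[0,0,0],[-3,0,3],50],
    [[0,0,0],[0,0,0],50],
    [[0,0,0],[0,0,0],50],
  ],
)

```text
time: 23.63
tool_pos: [0.6083, -0.0816, 0.0771]
tcp_rot: [-1.676, -1.824, -0.699]
wrist_force: [-0.1, -0.4, -0.8]
width: 0.675
grip_force: 64.2
```

Run:
```python
from look import *
print(read_state()["wrist_force"])
place([.0074,-.0019,.0682],[.60,-.03,.023],.08,.785)
```

```text
[-0.1272 -0.4353 -0.8351]
turn [ 0.0015 -0.0003  0.0048] shift [-8.8 -2.3  6.9] up in tool [ 0.7068 -0.     -0.7074] q [-0.4526  0.5918  1.7738  0.6823  1.3138 -0.9024] w 0.6749861199479406 pos [ 0.6083 -0.0816  0.0771]
```

Lower in small steps until contact.

Request:
step_arm(
  targets=[
    [[0,0,0],[-4,-2,4],50],
    [[0,0,0],[-1,0,1],50],
    [[0,0,0],[-1,0,1],50],
    [[0,0,0],[0,0,0],50],
    [[0,0,0],[0,0,0],50],
  ],
)

```text
time: 24.05
tool_pos: [0.6055, -0.0822, 0.0679]
tcp_rot: [-1.676, -1.82, -0.699]
wrist_force: [-1.9, -0.3, 4.8]
width: 0.674
grip_force: 64.5
```

Request:
step_arm(
  targets=[
    [[0,0,0],[-1,0,1],50],
    [[0,0,0],[0,0,0],50],
    [[0,0,0],[0,0,0],50],
  ],
)

```text
time: 24.3
tool_pos: [0.6056, -0.0822, 0.0677]
tcp_rot: [-1.674, -1.819, -0.7]
wrist_force: [-2.9, -2.5, 10.4]
width: 0.673
grip_force: 64.9
```

Request:
step_arm(
  targets=[
    [[0,0,0],[-1,0,1],50],
    [[0,0,0],[0,0,0],50],
    [[0,0,0],[0,0,0],50],
  ],
)

```text
time: 24.55
tool_pos: [0.6056, -0.0823, 0.0676]
tcp_rot: [-1.673, -1.819, -0.701]
wrist_force: [-4.8, -3.9, 16.5]
width: 0.676
grip_force: 65.3
```

Request:
step_arm(
  targets=[
    [[0,0,0],[2,0,-2],50],
    [[0,0,0],[0,0,0],70],
    [[0,0,0],[0,0,0],78],
    [[0,0,0],[0,0,0],78],
    [[0,0,0],[0,0,0],78],
  ],
)

```text
time: 24.97
tool_pos: [0.605, -0.0822, 0.0662]
tcp_rot: [-1.677, -1.82, -0.697]
wrist_force: [0.0, -0.2, -0.7]
width: 0.918
grip_force: 0.0
```

Request:
step_arm(
  targets=[
    [[0,0,0],[0,0,-20],78],
    [[0,0,0],[0,0,-30],78],
    [[0,0,0],[0,0,-40],78],
    [[0,0,0],[0,0,-35],78],
    [[0,0,0],[0,0,0],78],
  ],
)

```text
time: 25.38
tool_pos: [0.6155, -0.1759, 0.1606]
tcp_rot: [-1.684, -1.828, -0.704]
wrist_force: [1.9, -0.8, 1.7]
width: 0.914
grip_force: 0.0
```

```bash
cat >> look.py <<'E'
P["stand"]=[(0,0,-.023,.023,.060,.016)]
def stand(p0):
    mm={}
    for c in("top","side"):
        read_camera(c)
        r=cut_out(c,"tile1"); u=proj(c,np.array([p0]))[0]
        r=[d for d in r if np.linalg.norm(cen(d["region"])-u)<25]
        if r: mm[c]=r[0]["region"]; print(c,cen(mm[c]),"exp",u)
    if mm: print(*fit(mm,"stand",p0,.023),"tri",tri({c:cen(m) for c,m in mm.items()}))
E
python3 - <<'E'
from look import *
stand([.60,-.03,.023])
b=read_camera("side")[120:270,270:420]; a=read_camera("top")[130:260,290:420]
cv2.imwrite("pics/f7.png",np.hstack([cv2.resize(b,(400,400)),cv2.resize(a,(400,400))])[:,:,::-1])
plan([.60,-.03,.14],.08,tilt=-.785,off=.0666)
E
```

```text
top [322.5086 212.0129] exp [322.3205 213.204 ]
side [327.2009 215.2619] exp [328.6654 215.1787]
[ 0.6037 -0.0299  0.023   0.045 ] 0.8927977499134272 tri [ 0.6036 -0.0298  0.021 ]
turn [-0.0016 -1.574   0.0027] n 14.0 | shift mm [ 107.9    0.  -155.8] n 5.0 | q6 est -0.12995839572194276
```

View pics/f7.png

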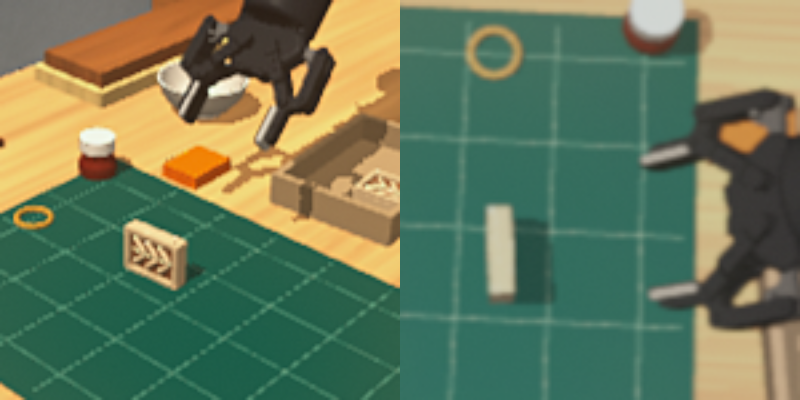

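Tile B stands on its edge at top pixel (322,212), with the carved face toward +y. Swing the tool to the opposite tilt.

Request:
step_arm(
  targets=[
    [[0,-0.1125,0],[0,0,0],78],
    [[0,-0.1125,0],[0,0,0],78],
    [[0,-0.1125,0],[0,0,0],78],
    [[0,-0.1125,0],[0,0,0],78],
    [[0,-0.1125,0],[0,0,0],78],
  ],
)

```text
time: 26.1
tool_pos: [0.6117, -0.1697, 0.1542]
tcp_rot: [-2.013, -2.186, -0.224]
wrist_force: [-0.5, 0.8, -0.7]
width: 0.912
grip_force: 0.0
```

Request:
step_arm(
  targets=[
    [[0,-0.1125,0],[0,0,0],78],
    [[0,-0.1125,0],[0,0,0],78],
    [[0,-0.1125,0],[20,0,-20],78],
    [[0,-0.1125,0],[20,0,-20],78],
    [[0,-0.1125,0],[20,0,-20],78],
  ],
)

```text
time: 26.52
tool_pos: [0.6062, -0.1036, 0.208]
tcp_rot: [1.945, 2.109, -0.334]
wrist_force: [-0.0, 0.9, 0.8]
width: 0.912
grip_force: 0.0
```

Request:
step_arm(
  targets=[
    [[0,-0.1125,0],[15,0,-25],78],
    [[0,-0.1125,0],[15,0,-25],78],
    [[0,-0.1125,0],[15,0,-25],78],
    [[0,-0.1125,0],[0,0,-20],78],
    [[0,0,0],[0,0,0],78],
  ],
)

```text
time: 26.93
tool_pos: [0.5993, -0.0142, 0.2702]
tcp_rot: [1.666, 1.822, -0.696]
wrist_force: [0.1, 0.5, -0.4]
width: 0.911
grip_force: 0.0
```

Run:
```python
from look import *
print(read_state()["q"],read_state()["tool_pos"])
h=np.array([-np.sin(.07),np.cos(.07)]); g=np.array([.6033,-.030])+.004*h
for z in(.14,.08,.019): plan([*g,z],.07,tilt=-.785,off=.0666)
```

```text
[ 0.2604  0.2368  1.861  -0.8094  1.3195  0.4962] [ 0.5993 -0.0142  0.2702]
turn [0.0136 0.0067 0.0138] n 1.0 | shift mm [83.5  2.9 34.1] n 3.0 | q6 est -0.11310582475342842
turn [0.0136 0.0067 0.0138] n 1.0 | shift mm [125.9   2.9  76.5] n 4.0 | q6 est -0.11310582475342842
turn [0.0136 0.0067 0.0138] n 1.0 | shift mm [169.    2.9 119.6] n 6.0 | q6 est -0.11310582475342842
```

Request:
step_arm(
  targets=[
    [[0.0136,0.0067,0.0138],[0,0,0],78],
    [[0,0,0],[28,1,11],78],
    [[0,0,0],[28,1,11],78],
    [[0,0,0],[28,1,12],78],
    [[0,0,0],[20,0,20],78],
  ],
)

```text
time: 27.35
tool_pos: [0.6005, 0.0163, 0.1574]
tcp_rot: [1.704, 1.809, -0.697]
wrist_force: [0.9, -0.4, -1.0]
width: 0.917
grip_force: 0.0
```

Request:
step_arm(
  targets=[
    [[0,0,0],[20,0,20],78],
    [[0,0,0],[10,0,10],78],
    [[0,0,0],[10,0,10],78],
    [[0,0,0],[0,0,0],78],
    [[0,0,0],[0,0,0],78],
  ],
)

```text
time: 27.77
tool_pos: [0.6007, 0.0156, 0.1027]
tcp_rot: [1.701, 1.807, -0.7]
wrist_force: [-0.1, -0.7, 0.3]
width: 0.915
grip_force: 0.0
```

Run:
```python
from look import *
print(read_state()["q"],read_state()["tool_pos"])
h=np.array([-np.sin(.07),np.cos(.07)]); g=np.array([.6033,-.030])+.004*h
plan([*g,.019],.07,tilt=-.785,off=.0666)
stand([.603,-.03,.023])
```

```text
[ 0.3013  0.4734  1.9036 -0.841   1.1634  0.7502] [0.6007 0.0156 0.1027]
turn [-0.0062 -0.0032 -0.0072] n 1.0 | shift mm [29.7 -0.6 22. ] n 1.0 | q6 est -0.11310582475342842
top [322.4435 211.2594] exp [322.3794 211.8221]
side [326.942  215.8862] exp [327.756  214.7123]
[ 0.6043 -0.03    0.023   0.0438] 0.8613068960500849 tri [ 0.6052 -0.03    0.0185]
```

Request:
step_arm(
  targets=[
    [[0,0,0],[15,0,11],78],
    [[0,0,0],[10,0,8],78],
    [[0,0,0],[4,0,3],78],
    [[0,0,0],[0,0,0],78],
    [[0,0,0],[0,0,0],50],
  ],
)

```text
time: 28.38
tool_pos: [0.6004, 0.0216, 0.0667]
tcp_rot: [1.699, 1.808, -0.7]
wrist_force: [1.0, -0.5, 0.3]
width: 0.791
grip_force: 0.0
```

Request:
step_arm(
  targets=[
    [[0,0,0],[0,0,0],50],
    [[0,0,0],[0,0,0],50],
    [[0,0,0],[0,0,0],50],
    [[0,0,0],[0,0,0],50],
    [[0,0,0],[0,0,0],50],
  ],
)

```text
time: 28.8
tool_pos: [0.6013, 0.0218, 0.0677]
tcp_rot: [1.7, 1.807, -0.697]
wrist_force: [0.6, 1.8, 3.6]
width: 0.674
grip_force: 64.3
```

Run:
```python
from look import *
s=read_state();R=Ro.from_rotvec(s["tcp_rot"]).as_matrix(); print(s["width"],s["tool_pos"],"tile in tool",R.T@(np.array([.604,-.030,.023])-s["tool_pos"]))
```

```text
0.6742581631035172 [0.6013 0.0218 0.0677] tile in tool [-0.0053 -0.0007  0.0683]
```

Request:
step_arm(
  targets=[
    [[0,0,0],[-3,0,-3],50],
    [[0,0,0],[-9,0,-9],50],
    [[0,0,0],[-20,0,-20],50],
    [[0,0,0],[-20,0,-20],50],
    [[0,0,0],[-12,0,-12],50],
  ],
)

```text
time: 29.22
tool_pos: [0.6011, 0.0213, 0.1605]
tcp_rot: [1.701, 1.806, -0.696]
wrist_force: [1.3, -0.0, -1.0]
width: 0.675
grip_force: 64.1
```

Request:
step_arm(
  targets=[
    [[0,0.1122,0],[0,0,0],50],
    [[0,0.1122,0],[0,0,0],50],
    [[0,0.1122,0],[0,0,0],50],
    [[0,0.1122,0],[0,0,0],50],
    [[0,0.1122,0],[0,0,0],50],
  ],
)

```text
time: 29.63
tool_pos: [0.6007, 0.0217, 0.1589]
tcp_rot: [2.036, 2.168, -0.215]
wrist_force: [-0.9, -1.0, -0.5]
width: 0.679
grip_force: 64.2
```

Request:
step_arm(
  targets=[
    [[0,0.1122,0],[0,0,0],50],
    [[0,0.1122,0],[0,0,0],50],
    [[0,0.1122,0],[0,0,0],50],
    [[0,0.1122,0],[0,0,0],50],
    [[0,0.1122,0],[0,0,0],50],
  ],
)

```text
time: 30.05
tool_pos: [0.6008, 0.0211, 0.159]
tcp_rot: [-1.966, -2.095, -0.349]
wrist_force: [-0.2, 0.7, -0.7]
width: 0.679
grip_force: 64.2
```

Request:
step_arm(
  targets=[
    [[0,0.1122,0],[0,0,0],50],
    [[0,0.1122,0],[0,0,0],50],
    [[0,0.1122,0],[0,0,0],50],
    [[0,0.1122,0],[0,0,0],50],
    [[0,0,0],[0,0,0],50],
  ],
)

```text
time: 30.47
tool_pos: [0.5993, 0.0193, 0.1551]
tcp_rot: [-1.696, -1.797, -0.708]
wrist_force: [-1.0, 0.5, -1.9]
width: 0.676
grip_force: 64.1
```

Run:
```python
from look import *
s=read_state();print(s["width"],s["q"])
b=read_camera("side")[120:270,250:400]; a=read_camera("top")[130:260,250:380]
cv2.imwrite("pics/f8.png",np.hstack([cv2.resize(b,(400,400)),cv2.resize(a,(400,400))])[:,:,::-1])
```

```text
0.675528476863381 [-0.3201  0.419   1.8647  0.7542  1.3093 -0.7543]
```

View pics/f8.png

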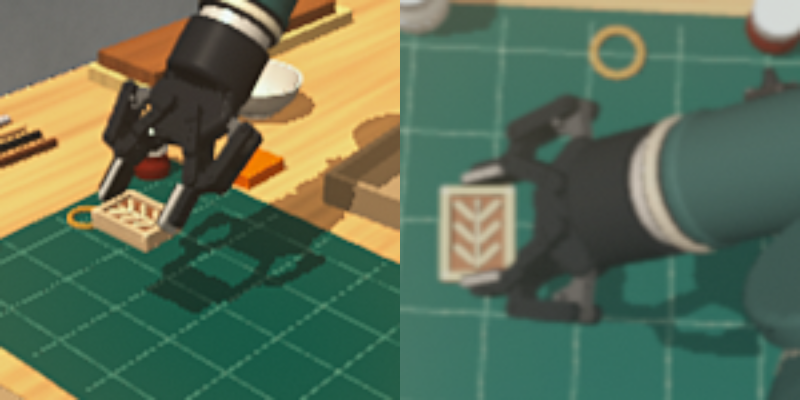

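Tile B is now held carved face up at top pixel (274,205). Lower it to the bench.

Run:
```python
from look import *
s=read_state();c=np.array([-.0053,-.0007,.0683]);R=Ro.from_rotvec(s["tcp_rot"]).as_matrix()
w=s["tool_pos"]+R@c; print(w)
place(c,[.595,.05,.011],.08,.785)
```

```text
[0.5965 0.0649 0.1044]
turn [ 0.0136 -0.002  -0.0137] shift [-76.3  -1.9  55.7] up in tool [ 0.7068 -0.     -0.7074] q [-0.3163  0.4155  1.8641  0.7508  1.3062 -0.7506] w 0.6744966216429586 pos [0.5999 0.0204 0.1564]
```

Request:
step_arm(
  targets=[
    [[0,0,0],[-25,-1,18],50],
    [[0,0,0],[-25,-1,18],50],
    [[0,0,0],[-15,0,11],50],
    [[0,0,0],[-7,0,5],50],
    [[0,0,0],[0,0,0],50],
  ],
)

```text
time: 30.98
tool_pos: [0.5985, 0.0083, 0.0684]
tcp_rot: [-1.694, -1.805, -0.704]
wrist_force: [-0.5, 0.6, -0.7]
width: 0.679
grip_force: 64.1
```

Request:
step_arm(
  targets=[
    [[0,0,0],[-1,0,1],50],
    [[0,0,0],[-1,0,1],50],
    [[0,0,0],[-1,0,1],50],
    [[0,0,0],[0,0,0],50],
    [[0,0,0],[0,0,0],50],
  ],
)

```text
time: 31.4
tool_pos: [0.5999, 0.0074, 0.0662]
tcp_rot: [-1.695, -1.806, -0.709]
wrist_force: [-0.1, 0.1, -0.3]
width: 0.677
grip_force: 64.1
```

Run:
```python
from look import *
print(read_state()["wrist_force"]);place([-.0053,-.0007,.0683],[.595,.05,.008],.08,.785)
```

```text
[-0.0696  0.1058 -0.272 ]
turn [ 0.015  -0.0036 -0.0102] shift [-5.5 -0.8  3.2] up in tool [ 0.7068 -0.     -0.7074] q [-0.3364  0.5512  1.8737  0.7747  1.211  -0.871 ] w 0.6769073550049983 pos [0.5999 0.0074 0.0662]
```

Request:
step_arm(
  targets=[
    [[0,0,0],[-2,0,2],50],
    [[0,0,0],[-1,0,1],50],
    [[0,0,0],[0,0,0],50],
    [[0,0,0],[0,0,0],50],
  ],
)

```text
time: 31.73
tool_pos: [0.5997, 0.0073, 0.0615]
tcp_rot: [-1.695, -1.804, -0.709]
wrist_force: [-0.3, -1.1, 2.7]
width: 0.679
grip_force: 64.4
```

Request:
step_arm(
  targets=[
    [[0,0,0],[-1,0,1],50],
    [[0,0,0],[0,0,0],50],
    [[0,0,0],[0,0,0],50],
  ],
)

```text
time: 31.98
tool_pos: [0.5998, 0.0072, 0.0613]
tcp_rot: [-1.693, -1.804, -0.71]
wrist_force: [-2.5, -3.6, 8.8]
width: 0.678
grip_force: 65.2
```

Contact. Back off 1 mm, release, withdraw along the tool axis, then untilt.

Request:
step_arm(
  targets=[
    [[0,0,0],[1,0,-1],50],
    [[0,0,0],[0,0,0],70],
    [[0,0,0],[0,0,0],78],
    [[0,0,0],[0,0,0],78],
    [[0,0,0],[0,0,0],78],
  ],
)

```text
time: 32.4
tool_pos: [0.5992, 0.0076, 0.0607]
tcp_rot: [-1.695, -1.804, -0.707]
wrist_force: [0.2, -0.1, -0.2]
width: 0.909
grip_force: 0.0
```

Request:
step_arm(
  targets=[
    [[0,0,0],[0,0,-20],78],
    [[0,0,0],[0,0,-30],78],
    [[0,0,0],[0,0,-40],78],
    [[0,0,0],[0,0,-40],78],
    [[0,-0.1122,0],[0,0,0],78],
  ],
)

```text
time: 32.82
tool_pos: [0.6077, -0.0917, 0.1558]
tcp_rot: [-1.776, -1.881, -0.628]
wrist_force: [1.2, -0.8, 0.3]
width: 0.913
grip_force: 0.0
```

Request:
step_arm(
  targets=[
    [[0,-0.1122,0],[0,0,0],78],
    [[0,-0.1122,0],[0,0,0],78],
    [[0,-0.1122,0],[0,0,0],78],
    [[0,-0.1122,0],[0,0,0],78],
    [[0,-0.1122,0],[0,0,0],78],
  ],
)

```text
time: 33.23
tool_pos: [0.6054, -0.085, 0.1535]
tcp_rot: [-2.097, -2.23, -0.121]
wrist_force: [-0.6, 0.5, -1.0]
width: 0.916
grip_force: 0.0
```

Request:
step_arm(
  targets=[
    [[0,-0.112,0],[0,0,0],78],
    [[0,0,0],[0,0,0],78],
  ],
)

```text
time: 33.4
tool_pos: [0.6049, -0.0821, 0.1532]
tcp_rot: [2.146, 2.293, 0.004]
wrist_force: [-0.8, 0.5, -0.4]
width: 0.911
grip_force: 0.0
```

Run:
```python
from look import *
tiles()
plan([.596,.05,.053],.08,off=.0666)
b=read_camera("side")[100:340,170:460]
cv2.imwrite("pics/g9.png",cv2.resize(b,(700,579))[:,:,::-1])
```

```text
tile 0.74 [0.5973 0.0516 0.008  0.0598] 0.9243241418554633 tri [0.5979 0.0519 0.0063]
turn [ 0.0011 -0.0067 -0.0185] n 1.0 | shift mm [135.1   2.   32.6] n 4.0 | q6 est 0.00369663310875587
```

View pics/g9.png

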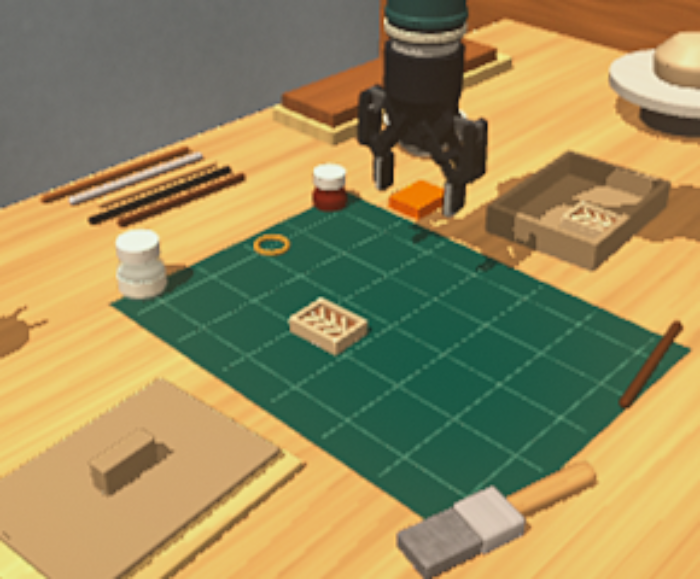

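Tile B lies carved face up at side pixel (306,235). Tile A is in the box at (416,189) after the knock. Now a vertical grasp of B.

Request:
step_arm(
  targets=[
    [[0,0,-0.01],[34,1,0],78],
    [[0,0,0],[34,1,0],78],
    [[0,0,0],[34,1,0],78],
    [[0,0,0],[34,1,16],78],
    [[0,0,0],[0,0,16],78],
  ],
)

```text
time: 34.07
tool_pos: [0.6006, 0.0552, 0.122]
tcp_rot: [-2.137, -2.299, -0.013]
wrist_force: [-0.8, -0.2, 0.5]
width: 0.914
grip_force: 0.0
```

Request:
step_arm(
  targets=[
    [[0,0,0],[0,0,0],78],
    [[0,0,0],[0,0,0],78],
  ],
)

```text
time: 34.23
tool_pos: [0.5987, 0.0506, 0.1198]
tcp_rot: [-2.138, -2.296, -0.003]
wrist_force: [-0.0, 0.4, 0.5]
width: 0.915
grip_force: 0.0
```

Run:
```python
from look import *
plan([.5977,.0517,.004],.065,off=.0666)
```

```text
turn [-0.0018 -0.0046  0.0062] n 1.0 | shift mm [ 1.1 -0.9 49.2] n 2.0 | q6 est 0.021283481481983432
```

Request:
step_arm(
  targets=[
    [[0,0,0],[1,-1,20],78],
    [[0,0,0],[0,0,14],78],
    [[0,0,0],[0,0,8],78],
    [[0,0,0],[0,0,4],78],
    [[0,0,0],[0,0,0],78],
  ],
)

```text
time: 34.65
tool_pos: [0.5985, 0.0514, 0.0748]
tcp_rot: [-2.14, -2.296, -0.005]
wrist_force: [-0.2, -0.4, 0.1]
width: 0.914
grip_force: 0.0
```

Request:
step_arm(
  targets=[
    [[0,0,0],[0,0,0],78],
    [[0,0,0],[0,0,0],50],
    [[0,0,0],[0,0,0],50],
    [[0,0,0],[0,0,0],50],
    [[0,0,0],[0,0,0],50],
  ],
  grip_force=40,
)

```text
time: 35.07
tool_pos: [0.5997, 0.0525, 0.0767]
tcp_rot: [2.14, 2.3, 0.009]
wrist_force: [0.2, -1.3, 6.2]
width: 0.686
grip_force: 43.7
```

Request:
step_arm(
  targets=[
    [[0,0,0],[0,0,0],50],
    [[0,0,0],[0,0,0],50],
  ],
)

```text
time: 35.23
tool_pos: [0.5997, 0.0525, 0.0767]
tcp_rot: [2.14, 2.3, 0.009]
wrist_force: [0.5, -0.6, 6.2]
width: 0.685
grip_force: 43.7
```

Request:
step_arm(
  targets=[
    [[0,0,0],[0,0,-6],50],
    [[0,0,0],[0,0,-12],50],
    [[0,0,0],[0,0,-25],50],
    [[0,0,0],[0,0,-30],50],
    [[0,0,0],[0,0,0],50],
  ],
)

```text
time: 35.65
tool_pos: [0.6022, 0.0525, 0.1551]
tcp_rot: [2.136, 2.296, 0.018]
wrist_force: [1.4, 0.2, 0.4]
width: 0.687
grip_force: 43.3
```

Run:
```python
from look import *
for c in("top","side"): read_camera(c)
M=masks("tile1")
for c in M:
    for d in M[c]: print(c,round(d["score"],2),d["extent"],ray(c,cen(d["region"]),.02))
A=[np.array(m) for m in ([d["region"] for d in M["top"] if 400<cen(d["region"])[0]<500],[d["region"] for d in M["side"] if 360<cen(d["region"])[0]<450])]
try: print(fit({"top":A[0][0],"side":A[1][0]},"tile1",[.52,-.29,.014],.014), fit({"top":A[0][0]},"tile1",[.52,-.29,.014],.014))
except Exception as e: print(e)
b=np.array([.5475,-.309]); R=np.array([[np.cos(.079),-np.sin(.079)],[np.sin(.079),np.cos(.079)]])
t=b+R@[0,.045]; print(t); plan([*t,.1],.079,off=.0666)
t=b+R@[0,-.045]; print(t); plan([*t,.1],.079,off=.0666)
a=read_camera("top")[190:290,390:520]
cv2.imwrite("pics/b10.png",cv2.resize(a,(780,600),interpolation=cv2.INTER_CUBIC)[:,:,::-1])
```

```text
top 0.74 [430.8, 242.8, 456.5, 273.5] [ 0.515  -0.2913  0.02  ]
top 0.74 [390.1, 159.4, 418.7, 185.6] [ 0.6984 -0.2044  0.02  ]
top 0.48 [290.2, 209.0, 293.6, 220.1] [0.594  0.0381 0.02  ]
side 0.83 [289.2, 196.7, 313.7, 215.3] [ 0.6809 -0.0123  0.02  ]
side 0.76 [328.7, 177.0, 357.3, 191.1] [ 0.6895 -0.1836  0.02  ]
side 0.53 [402.8, 184.6, 423.6, 198.5] [ 0.52   -0.2791  0.02  ]
(array([ 0.5166, -0.292 ,  0.014 ,  0.0906]), np.float64(0.7748402269015201)) (array([ 0.5164, -0.2923,  0.014 ,  0.0814]), np.float64(0.920778318276581))
[ 0.5439 -0.2641]
turn [ 0.0007 -0.0041 -0.0069] n 1.0 | shift mm [-311.2  -78.5  -18.9] n 9.0 | q6 est -0.5310596955341966
[ 0.5511 -0.3539]
turn [ 0.0007 -0.0041 -0.0069] n 1.0 | shift mm [-401.2  -78.5  -18.9] n 11.0 | q6 est -0.6498395996620911
```

View pics/b10.png

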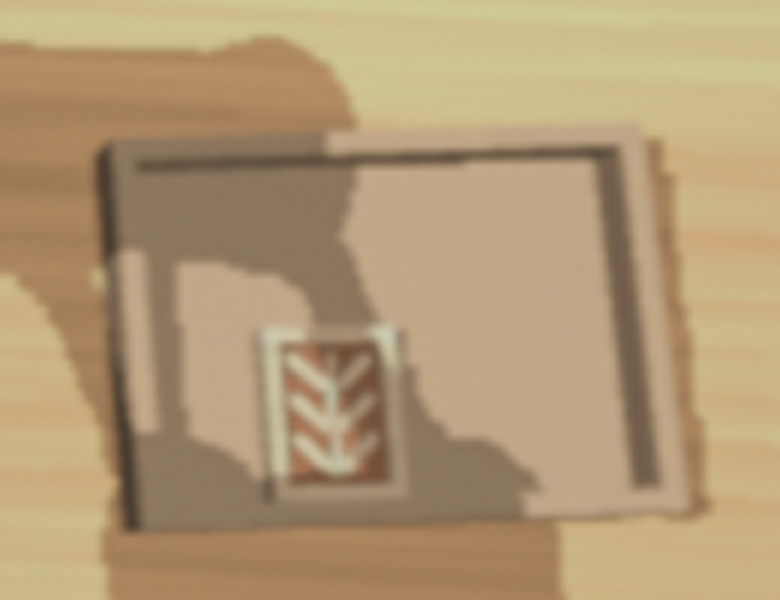

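Tile A has been knocked to box-frame (-0.030, +0.019), at top pixel (445,258). It is flat, carved face up and within bounds. I put B at y = -0.045.

Request:
step_arm(
  targets=[
    [[0,0,0],[-34,-7,0],50],
    [[0,0,0],[-34,-7,0],50],
    [[0,0,0],[-34,-7,0],50],
    [[0,0,0],[-34,-7,0],50],
    [[0,0,0],[-34,-7,0],50],
  ],
)

```text
time: 36.32
tool_pos: [0.5742, -0.1209, 0.1456]
tcp_rot: [-2.136, -2.297, -0.004]
wrist_force: [0.4, -0.0, -1.5]
width: 0.69
grip_force: 43.2
```

Request:
step_arm(
  targets=[
    [[0,0,0],[-34,-7,0],50],
    [[0,0,0],[-34,-7,0],50],
    [[0,0,0],[-34,-7,0],50],
    [[0,0,0],[-34,-7,0],50],
    [[0,0,0],[-34,-7,0],50],
  ],
)

```text
time: 36.73
tool_pos: [0.5515, -0.2929, 0.1447]
tcp_rot: [-2.137, -2.296, -0.006]
wrist_force: [0.7, 0.3, -1.5]
width: 0.685
grip_force: 43.2
```

Request:
step_arm(
  targets=[
    [[0,0,0],[-34,-5,0],50],
    [[0,0,0],[-26,-4,0],50],
    [[0,0,0],[0,0,0],50],
    [[0,0,0],[0,0,0],50],
    [[0,0,0],[0,0,0],50],
  ],
)

```text
time: 37.15
tool_pos: [0.5475, -0.3516, 0.1447]
tcp_rot: [-2.137, -2.295, -0.007]
wrist_force: [-0.4, -0.2, -0.6]
width: 0.683
grip_force: 43.2
```

Run:
```python
from look import *
s=read_state();print(s["tool_pos"],s["width"]);plan([.5511,-.3539,.088-.0666],.079,off=.0666)
```

```text
[ 0.5475 -0.3516  0.1447] 0.6834920482857684
turn [-0.0005 -0.0066 -0.0077] n 1.0 | shift mm [-2.6  3.4 56.7] n 2.0 | q6 est -0.6498512636433282
```

Request:
step_arm(
  targets=[
    [[0,-0.006,-0.008],[-3,3,18],50],
    [[0,0,0],[0,0,18],50],
    [[0,0,0],[0,0,14],50],
    [[0,0,0],[0,0,6],50],
    [[0,0,0],[0,0,0],50],
  ],
)

```text
time: 37.57
tool_pos: [0.5504, -0.353, 0.0876]
tcp_rot: [-2.128, -2.308, 0.001]
wrist_force: [-1.2, 0.2, -0.9]
width: 0.687
grip_force: 43.2
```

Request:
step_arm(
  targets=[
    [[0,0,0],[0,0,1],50],
    [[0,0,0],[0,0,1],50],
    [[0,0,0],[0,0,1],50],
    [[0,0,0],[0,0,0],50],
    [[0,0,0],[0,0,0],50],
  ],
)

```text
time: 37.98
tool_pos: [0.5521, -0.3555, 0.0882]
tcp_rot: [2.128, 2.305, 0.001]
wrist_force: [-0.2, 0.3, -1.2]
width: 0.686
grip_force: 43.2
```

Request:
step_arm(
  targets=[
    [[0,0,0],[0,0,1],50],
    [[0,0,0],[0,0,1],50],
    [[0,0,0],[0,0,0],50],
    [[0,0,0],[0,0,0],50],
  ],
)

```text
time: 38.32
tool_pos: [0.5517, -0.3552, 0.0854]
tcp_rot: [2.129, 2.306, 0.0]
wrist_force: [-0.5, -0.1, -0.7]
width: 0.689
grip_force: 43.2
```

Request:
step_arm(
  targets=[
    [[0,0,0],[0,0,1],50],
    [[0,0,0],[0,0,1],50],
    [[0,0,0],[0,0,0],50],
    [[0,0,0],[0,0,0],50],
  ],
)

```text
time: 38.65
tool_pos: [0.5517, -0.3551, 0.0833]
tcp_rot: [2.129, 2.307, 0.0]
wrist_force: [-0.1, -0.5, -0.3]
width: 0.689
grip_force: 43.2
```

Request:
step_arm(
  targets=[
    [[0,0,0],[0,0,1],50],
    [[0,0,0],[0,0,0],50],
    [[0,0,0],[0,0,0],50],
  ],
)

```text
time: 38.9
tool_pos: [0.5519, -0.3553, 0.0828]
tcp_rot: [2.129, 2.306, 0.0]
wrist_force: [-1.0, 1.2, 1.9]
width: 0.686
grip_force: 43.5
```

Request:
step_arm(
  targets=[
    [[0,0,0],[0,0,0],72],
    [[0,0,0],[0,0,0],72],
    [[0,0,0],[0,0,0],72],
    [[0,0,0],[0,0,-3],72],
    [[0,0,0],[0,0,-15],72],
  ],
)

```text
time: 39.32
tool_pos: [0.55, -0.3539, 0.098]
tcp_rot: [-2.129, -2.306, 0.001]
wrist_force: [-0.4, 0.4, -0.9]
width: 0.845
grip_force: 0.0
```

Request:
step_arm(
  targets=[
    [[0,0,0],[0,0,-30],72],
    [[0,0,0],[0,0,-35],72],
    [[0,0,0],[0,0,-25],72],
    [[0,0,0],[34,3,0],60],
    [[0,0,0],[34,3,0],60],
  ],
)

```text
time: 39.73
tool_pos: [0.5541, -0.2887, 0.1955]
tcp_rot: [2.127, 2.297, 0.003]
wrist_force: [0.7, 1.8, -0.9]
width: 0.703
grip_force: 0.0
```

Request:
step_arm(
  targets=[
    [[0,0,0],[38,3,0],60],
    [[0,0,0],[38,3,0],60],
    [[0,0,0],[38,3,0],60],
    [[0,0,0],[38,3,0],60],
    [[0,0,0],[38,3,0],60],
  ],
)

```text
time: 40.15
tool_pos: [0.5519, -0.0945, 0.1916]
tcp_rot: [2.128, 2.305, 0.002]
wrist_force: [1.1, -0.5, 0.1]
width: 0.703
grip_force: 0.0
```

Request:
step_arm(
  targets=[
    [[0,0,0],[38,3,0],60],
    [[0,0,0],[38,3,0],60],
    [[0,0,0],[38,3,0],60],
    [[0,0,0],[38,3,0],60],
    [[0,0,0],[38,3,0],60],
  ],
)

```text
time: 40.57
tool_pos: [0.5517, 0.0963, 0.1914]
tcp_rot: [2.128, 2.305, 0.003]
wrist_force: [0.5, 0.0, -0.0]
width: 0.706
grip_force: 0.0
```

Run:
```python
from look import *
im={c:read_camera(c) for c in("top","side")}
a=im["top"][190:290,390:520]; b=im["side"][150:220,350:460]
cv2.imwrite("pics/b11.png",np.vstack([cv2.resize(a,(390,300),interpolation=cv2.INTER_CUBIC),cv2.resize(b,(390,248),interpolation=cv2.INTER_CUBIC)])[:,:,::-1])
for q,z in(("cover",.015),("firing_box",0.)):
    m=cut_out("top",q);n=cut_out("side",q)
    print(q,[(round(d["score"],2),d["extent"]) for d in m+n])
    if m and n: print(*fit({"top":m[0]["region"],"side":n[0]["region"]},q,[.556,.311,z] if q=="cover" else [.547,-.309,0],z))
for d in cut_out("top","tile1"):
    c=cen(d["region"])
    if c[0]>405 and c[1]>205:
        p,s=fit({"top":d["region"]},"tile1",ray("top",c,.02),.014); r=p[:2]-[.5475,-.309]; k=.079
        print("tile",p,s,"box frame",r[0]*np.cos(k)+r[1]*np.sin(k),-r[0]*np.sin(k)+r[1]*np.cos(k))
plan([.5565,.3111,.25-.054],.08)
```

```text
cover [(0.71, [112.6, 192.4, 206.2, 263.9]), (0.77, [151.9, 258.4, 287.2, 351.4])]
[0.5567 0.3111 0.015  0.0828] 0.8101485682241654
firing_box [(0.89, [405.6, 207.8, 502.0, 278.1]), (0.95, [371.1, 161.5, 447.9, 211.0])]
[ 0.5473 -0.3092  0.      3.2238] 0.7606423579391361
tile [ 0.5163 -0.2925  0.014   3.2249] 0.9103544127866574 box frame -0.029772152601456783 0.018958626043324194
tile [ 0.5517 -0.3568  0.014   0.0801] 0.9413307112422157 box frame 0.0004438275940626159 -0.047982390494126836
turn [ 0.0025  0.0023 -0.0011] n 1.0 | shift mm [216.7  22.  -59.8] n 6.0 | q6 est 0.42974932085248
```

View pics/b11.png

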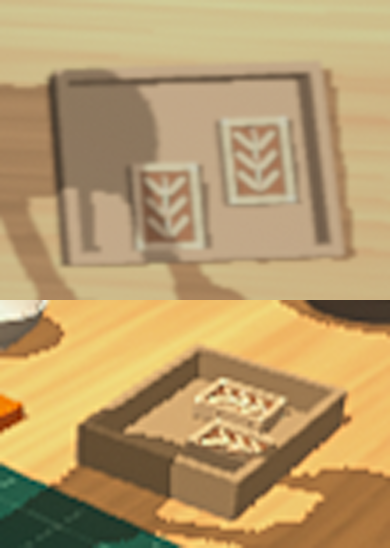

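Both tiles lie flat and carved face up in the box, at top pixels (445,258) and (476,243). The cover has not moved, so I fetch it.

Request:
step_arm(
  targets=[
    [[0,0,0],[38,4,0],60],
    [[0,0,0],[38,4,0],60],
    [[0,0,0],[38,4,0],60],
    [[0,0,0],[38,4,0],60],
    [[0,0,0],[38,4,0],60],
  ],
)

```text
time: 41.33
tool_pos: [0.5571, 0.2851, 0.1896]
tcp_rot: [2.132, 2.303, 0.0]
wrist_force: [0.5, 1.1, 0.4]
width: 0.705
grip_force: 0.0
```

Request:
step_arm(
  targets=[
    [[0,0,0],[27,2,10],60],
    [[0,0,0],[0,0,25],60],
    [[0,0,0],[0,0,15],60],
    [[0,0,0],[0,0,0],60],
    [[0,0,0],[0,0,0],60],
  ],
)

```text
time: 41.75
tool_pos: [0.5561, 0.3107, 0.1381]
tcp_rot: [2.132, 2.305, -0.005]
wrist_force: [-0.9, 0.2, 0.4]
width: 0.706
grip_force: 0.0
```

Run:
```python
from look import *
plan([.5567,.3111,.044],.082)
```

```text
turn [-0.0009  0.0033 -0.0039] n 1.0 | shift mm [ 0.4  0.6 40.1] n 2.0 | q6 est 0.4275962907845204
```

Request:
step_arm(
  targets=[
    [[0,0,-0.003],[0,0,20],60],
    [[0,0,0],[0,0,12],60],
    [[0,0,0],[0,0,7],60],
    [[0,0,0],[0,0,0],60],
    [[0,0,0],[0,0,0],5],
  ],
)

```text
time: 42.17
tool_pos: [0.5565, 0.3118, 0.1003]
tcp_rot: [2.127, 2.309, -0.001]
wrist_force: [0.4, 0.1, -0.2]
width: 0.572
grip_force: 0.0
```

Request:
step_arm(
  targets=[
    [[0,0,0],[0,0,0],5],
    [[0,0,0],[0,0,0],5],
    [[0,0,0],[0,0,0],5],
    [[0,0,0],[0,0,0],5],
    [[0,0,0],[0,0,0],5],
  ],
  grip_force=60,
)

```text
time: 42.58
tool_pos: [0.5571, 0.3127, 0.1016]
tcp_rot: [2.125, 2.309, 0.003]
wrist_force: [0.1, 0.3, 6.8]
width: 0.197
grip_force: 63.2
```

Request:
step_arm(
  targets=[
    [[0,0,0],[0,0,0],5],
    [[0,0,0],[0,0,0],5],
    [[0,0,0],[0,0,0],5],
    [[0,0,0],[0,0,0],5],
  ],
)

```text
time: 42.92
tool_pos: [0.5571, 0.3127, 0.1016]
tcp_rot: [2.125, 2.309, 0.003]
wrist_force: [-0.9, -1.0, 5.3]
width: 0.195
grip_force: 63.2
```

Request:
step_arm(
  targets=[
    [[0,0,0],[0,0,-8],5],
    [[0,0,0],[0,0,-15],5],
    [[0,0,0],[0,0,-25],5],
    [[0,0,0],[0,0,-30],5],
    [[0,0,0],[0,0,-15],5],
  ],
)

```text
time: 43.33
tool_pos: [0.5566, 0.3128, 0.1956]
tcp_rot: [2.125, 2.309, 0.003]
wrist_force: [1.4, 0.8, -2.4]
width: 0.193
grip_force: 62.0
```

Request:
step_arm(
  targets=[
    [[0,0,0],[-20,-2,0],5],
    [[0,0,0],[-30,-3,0],5],
    [[0,0,0],[-30,-3,0],5],
    [[0,0,0],[-30,-3,0],5],
    [[0,0,0],[-30,-3,0],5],
  ],
)

```text
time: 43.75
tool_pos: [0.5526, 0.1705, 0.1925]
tcp_rot: [2.125, 2.311, -0.003]
wrist_force: [0.1, 0.0, -4.7]
width: 0.195
grip_force: 61.9
```

Request:
step_arm(
  targets=[
    [[0,0,0],[-30,-3,0],5],
    [[0,0,0],[-30,-3,0],5],
    [[0,0,0],[-30,-3,0],5],
    [[0,0,0],[-30,-3,0],5],
    [[0,0,0],[-30,-3,0],5],
  ],
)

```text
time: 44.17
tool_pos: [0.5501, 0.0198, 0.1929]
tcp_rot: [2.126, 2.311, -0.002]
wrist_force: [-0.0, -0.3, -4.1]
width: 0.193
grip_force: 61.9
```

Request:
step_arm(
  targets=[
    [[0,0,0],[-30,-3,0],5],
    [[0,0,0],[-30,-3,0],5],
    [[0,0,0],[-30,-3,0],5],
    [[0,0,0],[-30,-3,0],5],
    [[0,0,0],[-30,-3,0],5],
  ],
)

```text
time: 44.58
tool_pos: [0.5476, -0.1307, 0.1931]
tcp_rot: [2.127, 2.311, -0.001]
wrist_force: [-0.6, 0.2, -4.5]
width: 0.193
grip_force: 61.9
```

Request:
step_arm(
  targets=[
    [[0,0,0],[-30,-3,0],5],
    [[0,0,0],[-30,-3,0],5],
    [[0,0,0],[-30,-3,0],5],
    [[0,0,0],[-30,-3,0],5],
    [[0,0,0],[-30,0,0],5],
  ],
)

```text
time: 45.0
tool_pos: [0.5478, -0.281, 0.1931]
tcp_rot: [-2.128, -2.311, 0.001]
wrist_force: [0.7, 0.2, -5.5]
width: 0.196
grip_force: 61.9
```

Request:
step_arm(
  targets=[
    [[0,0,0],[-20,0,0],5],
    [[0,0,0],[0,0,0],5],
    [[0,0,0],[0,0,0],5],
    [[0,0,0],[0,0,0],5],
    [[0,0,0],[0,0,0],5],
  ],
)

```text
time: 45.42
tool_pos: [0.5504, -0.2988, 0.1935]
tcp_rot: [2.126, 2.312, 0.0]
wrist_force: [0.6, -0.3, -4.4]
width: 0.191
grip_force: 61.9
```

Run:
```python
from look import *
s=read_state();print(s["tool_pos"],s["tcp_rot"],s["width"])
plan([.5474,-.3085,.1206-.054],.079)
```

```text
[ 0.5504 -0.2988  0.1935] [2.1261 2.3119 0.    ] 0.1909270512602243
turn [0.0005 0.0005 0.0047] n 1.0 | shift mm [-9.5 -3.8 72.9] n 2.0 | q6 est -0.5922043783350968
```

Request:
step_arm(
  targets=[
    [[0,0,0.005],[-9,-4,0],5],
    [[0,0,0],[0,0,25],5],
    [[0,0,0],[0,0,20],5],
    [[0,0,0],[0,0,12],5],
    [[0,0,0],[0,0,0],5],
  ],
)

```text
time: 45.83
tool_pos: [0.5455, -0.3078, 0.1336]
tcp_rot: [-2.13, -2.304, 0.002]
wrist_force: [-1.2, 0.3, -5.1]
width: 0.198
grip_force: 61.7
```

Request:
step_arm(
  targets=[
    [[0,0,0],[0,0,0],5],
    [[0,0,0],[0,0,0],5],
    [[0,0,0],[0,0,0],5],
  ],
)

```text
time: 46.08
tool_pos: [0.549, -0.31, 0.1391]
tcp_rot: [2.129, 2.302, 0.001]
wrist_force: [0.7, -0.4, -3.8]
width: 0.194
grip_force: 61.8
```

Run:
```python
from look import *
im={c:read_camera(c) for c in("top","side")}
plan([.5474,-.3085,.1206-.054],.079)
m=cut_out("top","cover");n=cut_out("side","cover")
print([(round(d["score"],2),d["extent"]) for d in m+n])
if n: print(*fit({"side":n[0]["region"]},"cover",[.547,-.309,.05],.05))
```

```text
turn [ 0.0042  0.0036 -0.0009] n 1.0 | shift mm [ 1.6 -1.3 18.4] n 1.0 | q6 est -0.5922043783350968
[(0.89, [408.1, 207.0, 470.4, 278.6]), (0.58, [368.9, 157.5, 449.8, 195.7])]
[ 0.5513 -0.3142  0.05    0.0751] 0.8456393793472445
```

Request:
step_arm(
  targets=[
    [[0,0,0],[1,-1,5],5],
    [[0,0,0],[0,0,2],5],
    [[0,0,0],[0,0,2],5],
    [[0,0,0],[0,0,1],5],
    [[0,0,0],[0,0,0],5],
  ],
)

```text
time: 46.7
tool_pos: [0.5465, -0.3084, 0.1267]
tcp_rot: [2.132, 2.305, -0.0]
wrist_force: [0.4, 0.1, -4.1]
width: 0.199
grip_force: 61.9
```

Request:
step_arm(
  targets=[
    [[0,0,0],[0,0,1],5],
    [[0,0,0],[0,0,1],5],
    [[0,0,0],[0,0,1],5],
    [[0,0,0],[0,0,0],5],
    [[0,0,0],[0,0,0],5],
  ],
)

```text
time: 47.12
tool_pos: [0.5468, -0.3085, 0.1243]
tcp_rot: [2.131, 2.304, 0.0]
wrist_force: [0.2, 0.5, -4.1]
width: 0.195
grip_force: 61.9
```

Request:
step_arm(
  targets=[
    [[0,0,0],[0,0,1],5],
    [[0,0,0],[0,0,1],5],
    [[0,0,0],[0,0,1],5],
    [[0,0,0],[0,0,0],5],
    [[0,0,0],[0,0,0],5],
  ],
)

```text
time: 47.53
tool_pos: [0.5467, -0.3085, 0.1212]
tcp_rot: [2.131, 2.304, 0.0]
wrist_force: [-0.3, -0.2, -3.6]
width: 0.196
grip_force: 61.9
```

Request:
step_arm(
  targets=[
    [[0,0,0],[0,0,1],5],
    [[0,0,0],[0,0,0],5],
    [[0,0,0],[0,0,0],5],
  ],
)

```text
time: 47.78
tool_pos: [0.547, -0.3087, 0.1206]
tcp_rot: [2.131, 2.304, 0.0]
wrist_force: [0.4, -0.0, -3.2]
width: 0.194
grip_force: 62.1
```

Request:
step_arm(
  targets=[
    [[0,0,0],[0,0,1],5],
    [[0,0,0],[0,0,0],5],
    [[0,0,0],[0,0,0],5],
  ],
)

```text
time: 48.03
tool_pos: [0.547, -0.3087, 0.1206]
tcp_rot: [2.131, 2.304, 0.0]
wrist_force: [-3.1, 1.7, 5.0]
width: 0.197
grip_force: 63.2
```

Seated on the rim at TCP z = 0.1206, as predicted. Release, retreat and check.

Request:
step_arm(
  targets=[
    [[0,0,0],[0,0,0],50],
    [[0,0,0],[0,0,0],50],
    [[0,0,0],[0,0,0],50],
    [[0,0,0],[0,0,0],50],
    [[0,0,0],[0,0,-10],50],
  ],
)

```text
time: 48.45
tool_pos: [0.5456, -0.3078, 0.1274]
tcp_rot: [-2.132, -2.305, 0.001]
wrist_force: [-1.1, 0.9, 0.0]
width: 0.586
grip_force: 0.0
```

Request:
step_arm(
  targets=[
    [[0,0,0],[0,0,-30],50],
    [[0,0,0],[0,0,-35],50],
    [[0,0,0],[0,0,-35],50],
    [[0,0,0],[38,0,0],50],
    [[0,0,0],[38,0,0],50],
  ],
)

```text
time: 48.87
tool_pos: [0.543, -0.2345, 0.2343]
tcp_rot: [2.129, 2.294, 0.004]
wrist_force: [0.4, 2.7, -0.3]
width: 0.583
grip_force: 0.0
```

Request:
step_arm(
  targets=[
    [[0,0,0],[38,0,0],50],
    [[0,0,0],[38,0,0],50],
    [[0,0,0],[38,0,0],50],
    [[0,0,0],[38,0,0],50],
    [[0,0,0],[38,0,0],50],
  ],
)

```text
time: 49.28
tool_pos: [0.5256, -0.0416, 0.2298]
tcp_rot: [2.131, 2.303, 0.002]
wrist_force: [1.1, 0.4, 0.1]
width: 0.589
grip_force: 0.0
```

Run:
```python
from look import *
im={c:read_camera(c) for c in("top","side")}
a=im["top"][190:290,390:520]; b=im["side"][150:220,350:460]
cv2.imwrite("pics/b12.png",np.hstack([cv2.resize(x,(400,300),interpolation=cv2.INTER_CUBIC) for x in(a,b)])[:,:,::-1])
m=cut_out("top","cover");n=cut_out("side","cover")
if m and n: print(*fit({"top":m[0]["region"],"side":n[0]["region"]},"cover",[.547,-.309,.034]))
for k in("glaze_jar","slip_jar","brass_ring"): print(k,[ray("top",d["at"][::-1],0) for d in tip_of("top",k)[:1]])
```

```text
[ 0.5474 -0.3122  0.0317  3.2183] 0.9620137750584705
glaze_jar [array([ 0.7764, -0.1285,  0.    ])]
slip_jar [array([0.7881, 0.1303, 0.    ])]
brass_ring [array([ 0.755 , -0.0207,  0.    ])]
```

View pics/b12.png

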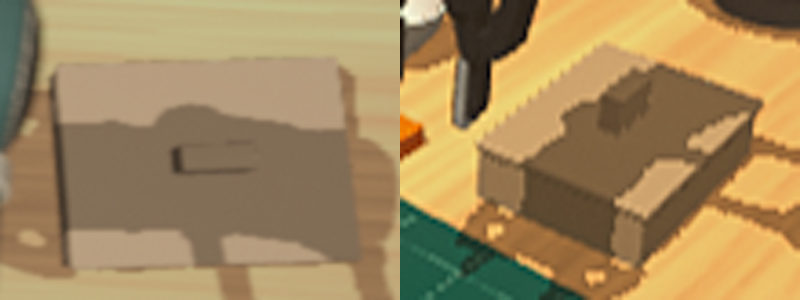

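The cover is seated level. Its fit matches the one measured at the start, and both jars and the ring read within about 15 mm of their first positions, which is the reading scatter.

Request:
step_arm(
  targets=[
    [[0,0,0],[0,0,0],50],
    [[0,0,0],[0,0,0],50],
    [[0,0,0],[0,0,0],50],
    [[0,0,0],[0,0,0],50],
    [[0,0,0],[0,0,0],50],
  ],
)

```text
time: 50.05
tool_pos: [0.5259, -0.0436, 0.2287]
tcp_rot: [2.132, 2.304, -0.0]
wrist_force: [-0.3, 0.1, 0.8]
width: 0.584
grip_force: 0.0
```

```bash
python3 -c "
from workcell import finish_job
print(finish_job())"
```

```text
the job is handed in; nothing more can be done
None
```

I handed the job in at about 50 s: both tiles found on the bench are flat and carved face up in the box (one was turned over), and the cover is back on, level and fully home; finish_job gave no verdict.

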